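# Clear down the phone assembly station

### The job

Clear down the station at the end of the shift: lift the flat steel gauge out of its slotted block and hang it by its hole on the peg of the stand, and put the two short screw jars away upright in the black crate, one in each empty cell, setting them down gently on the cell floor. Leave the slim tubes in their cells and everything else on the bench where it is.

Things in the scene. Friction and masses are not known exactly. Their poses are not given: they have to be found in the camera images.
- gauge: Loose flat steel gauge, upright at the start in the block's slot. 6 mm thick (x), 40 mm wide (y), 130 mm tall (z); waist 28 mm wide from 40 to 70 mm up, the head above it is 40 mm wide. Origin: centre of its bottom edge; z points up along it. 150 g. Its two faces are alike.
- gauge_hole (a point): Centre of the gauge's round through hole, 18 mm in diameter, axis along the gauge's x; 110 mm above the gauge's bottom, 20 mm below its top.
- block: Fixed black checking block, 60 (x) x 90 (y) x 45 mm. Slot from above in its middle, 8.5 (x) x 44 mm (y), 22 mm deep, its floor 23 mm above the bench; the gauge stands in it. Origin: centre of its underside.
- stand: Fixed tool stand: steel base 110 x 100 x 10 mm, upright 18 mm square post, its top 183 mm above the bench, and one peg. Origin: on the bench under the peg's tip (roughly). The post's centre is 89 mm along the stand's +x; the base spans x 25 to 135 mm.
- peg: The stand's round steel peg, 8 mm in diameter, 84 mm long with a round end, fixed to the post. Origin: its root on the post's face, on the peg's axis, 168 mm above the bench. It runs along its own -x, towards the robot's side and 10 degrees upward; y is level.
- peg_tip (a point): Free end of the peg, on its axis, about 183 mm above the bench.
- jar_a: Loose short glass screw jar with a flat steel lid, a straight cylinder 42 mm in diameter, 80 mm tall. Origin: centre of its underside; z up. About 180 g.
- jar_b: The second screw jar, the same as jar_a.
- crate: Fixed black crate, 62 (x) x 236 (y) x 45 mm tall, walls 4 mm, floor 4 mm, one row of four square cells 54 mm wide along y. Origin: centre of its underside.
- cell0 (a point): Centre of the floor of the crate's first cell (lowest y in the crate's frame), 4 mm above the bench; a slim tube stands in it.
- cell1 (a point): Centre of the floor of the second cell; empty at the start.
- cell2 (a point): Centre of the floor of the third cell; a slim tube stands in it.
- cell3 (a point): Centre of the floor of the fourth cell (highest y); empty at the start.
- tube_a: Slim white tube with a grey cap, 31 mm in diameter, 92 mm tall, standing in cell 0 or 2; leave it. Origin: centre of its underside.
- tube_b: The second slim tube, same as tube_a, in the other of these cells; leave it.
- bottle: White bottle 50 mm in diameter, 145 mm tall, standing on the bench; leave it. Origin: centre of its underside.
- screwdriver: Screwdriver, 160 mm long, lying on the bench; leave it.
- tape: Clear roll of tape, 90 mm in diameter, 20 mm high, lying flat; leave it.
- phone: Black phone, 75 x 158 x 8 mm, lying flat; leave it.
Things that resemble listed ones, but are neither listed nor needed, are in the scene too. Several things have the shape of the gauge; the one meant has the colours described above.

How it is judged:
By the outcome, as a careful person would: the job done as asked, in the order asked, and still so for the second after the job is handed in, with the robot touching nothing.
It also fails if it takes over 72 s, if anything falls off the work surface, if the arm or the gripper's body presses on something with over 40 N, if the wrist force passes 120 N, or if a joint passes its speed limit or range.

### The arm

A 6-joint arm with a two-finger parallel gripper is mounted at the origin on the work surface. World frame = base frame: x ahead of the robot, y to its left, z up, the work surface at z = 0. Lengths are in m, angles in rad, forces in N, time in s.
With the tool pointing down it reaches from about 0.25 to 0.775 m from the base axis. Payload 4 kg.
Tool frame: the origin (TCP) lies at the very end of the fingers, on their centre line; the grasp point (between the pads) lies hold_point_z behind it (hold_point_z is the distance from the TCP to the grasp point, in m); z points along the fingers, y is the direction in which the jaws open and shut (so a half turn about z gives the same grasp; the last joint's range is limited). The gripper opens to 94 mm and grips with 3 to 60 N. Pads are 16 mm wide; open, the fingers measure 119 mm over their backs; the gripper's body (75 mm by 177 mm) begins 78 mm behind the grasp point.
Start: joints at [-0.103, 0.087, 1.371, -0, 1.684, -0.103], TCP at [0.55, -0, 0.172] pointing down, gripper open.
Joint ranges: [-3.1, 3.1], [-0.76, 2.03], [0.27, 2.55], [-1.08, 4.22], [0.17, 2.65], [-2.57, 2.57]. Speed limits (rad/s): [2.79, 2.79, 3.14, 3.14, 3.14, 3.14].

### API

Orientations are given as [roll, pitch, yaw] about the fixed x, y, z axes, in that order (R = Rz(yaw) Ry(pitch) Rx(roll)).
In Python, from bench import * gives the robot as it stands.
- The arm moves only by the tool step_arm, never from a script. Its argument "increments" is text: rows parted by semicolons, each of 6 numbers parted by spaces: the shift along the tool's x, y, z in cm, then the turn, a rotation vector about the tool's x, y, z in rad. A call has 1 to 5 rows; each row shifts and turns the commanded pose from where the row before left it, along the tool's axes as they then stand; what a row does not reach is not made up. A row lasts 1/10 s, in which the tool goes at most 50 mm and 8.59 degrees, less where a joint would pass 70% of its speed; a pose out of reach is approached as far as the arm can. A call is refused whole if a number of a shift passes 5 or a number of a turn 0.15, either way. A call with a gripper value outside its range is refused whole. "claw" is the gripper's target within -1 to 1 (shut at 1, half-way at 0, fully open at -1), set as the call begins (left out, the last holds). The fingers move at their own pace and stop on an object; the grip force is fixed at half the most. Time passes only in rows, so rows that do not move let the fingers close. It gives the time, the measured TCP pose, the force and the opening at its end, in the units of the state.
- get_obs(): the state, without advancing time (a new reading comes with each control period).
- snapshot(name): name is "scene" or "side" or "wrist"; returns the picture (420x560x3 uint8, red, green, blue); there is no depth.
- calibration(name): a dict with "camera_matrix" (3x3 intrinsics, pixels), "eye" and "orientation" of the camera in the world; the wrist camera has in their place "tool_from_camera" (4x4, takes a point from camera to tool coordinates, whose origin is the TCP and whose axes are the flange's). Camera axes: x right, y up, looking along -z (the intrinsics and any distortion apply to the point x, -y, -z); pixel columns grow to the right and rows downward; lengths in m; the calibration is good to about 2 mm. The wrist camera is an equidistant fisheye: a pixel r from the principal point sees the ray r / f radians off the axis. A picture is of the moment at which its call begins: read the wrist's pose just before it. calibration takes no time and is no camera call.
- close_job(): hands the job in, once; it reports no verdict.
The state is a dict: "time": time; "joint_positions": joint angles; "qvel": joint speeds; "joint_torque": joint torques, N m; "tool_pos": TCP position; "ee_rot": TCP orientation; "wrist_force": force on the tool from outside, world axes, zero at the start; "wrist_torque": the same for the moment, N m; "width": finger opening in m.
Only numpy, scipy, OpenCV 4.12 (cv2) and the standard library are available. Lean on these libraries where they do the work, as an engineer would, in place of code of your own. Each camera call takes 0.05 s, during which the arm holds its last target. There are 200 camera calls.

## Working session

There is one attempt and no reset: what is moved stays moved. The work goes in short steps, Python scripts to look and compute and a tool call to move; the robot and the scene stay as the last step left them, time stands still between calls to the robot, and variables do not carry over. Pictures are saved under pics/ and viewed, about 8 in all and at most 12, crops included, and the job is handed in when it is done.

Besides the shell and the picture viewer there is one more tool, called after "Request:" by a JSON object that holds its "name" and its "arguments". step_arm: Moves the arm, as the interface text tells. Its arguments: {"type":"object","properties":{"increments":{"type":"string"},"claw":{"type":"number"}},"required":["increments"]}

```bash
ls; mkdir -p pics; python3 - <<'E'
from bench import *
import cv2,numpy as np
print(get_obs())
for n in ["scene","side","wrist"]:
    im=snapshot(n); cv2.imwrite(f"pics/{n}0.png",im[:,:,::-1]); print(n,calibration(n))
E
```

```text
pics
{'time': 0.0, 'joint_positions': array([-1.03074837e-01,  8.80137380e-02,  1.37225015e+00, -1.59846394e-05,
        1.68356029e+00, -1.03100397e-01]), 'qvel': array([ 6.04616057e-04, -1.71887999e-03, -2.19203567e-04, -1.85699053e-03,
        5.97847774e-05, -1.69784150e-04]), 'joint_torque': array([ 1.28542815e-03, -3.40182602e+01, -3.02423716e+01,  7.18220207e-02,
        3.29729996e-02, -1.13141955e-04]), 'tool_pos': array([5.49390156e-01, 6.61666183e-05, 1.70574220e-01]), 'ee_rot': array([-3.13937134e+00, -2.13860970e-04,  1.57081987e+00]), 'wrist_force': array([-0.00130698, -0.40904524, -0.26643052]), 'wrist_torque': array([-0.01048591, -0.00312586, -0.03972033]), 'width': 0.09412450638765048}
scene {'camera_matrix': array([[491.01886079,   0.        , 279.47259703],
       [  0.        , 491.01886079, 222.24243527],
       [  0.        ,   0.        ,   1.        ]]), 'eye': array([1.17763622, 0.73937317, 0.73924898]), 'orientation': array([1.02080973, 0.00744131, 2.40083216])}
side {'camera_matrix': array([[410.27257169,   0.        , 279.07239841],
       [  0.        , 410.27257169, 214.651326  ],
       [  0.        ,   0.        ,   1.        ]]), 'eye': array([0.49628076, 0.78191706, 0.80593318]), 'orientation': array([0.86297705, 0.01018576, 3.14131811])}
wrist {'camera_matrix': array([[325.1922621 ,   0.        , 284.71257203],
       [  0.        , 325.1922621 , 209.6765751 ],
       [  0.        ,   0.        ,   1.        ]]), 'tool_from_camera': array([[ 1.14162798e-03,  9.70929296e-01,  2.39363736e-01,
         6.83204491e-02],
       [ 9.99999322e-01, -1.16313222e-03, -5.14198705e-05,
        -1.25112364e-04],
       [ 2.28486615e-04,  2.39363632e-01, -9.70929966e-01,
        -2.12088151e-01],
       [ 0.00000000e+00,  0.00000000e+00,  0.00000000e+00,
         1.00000000e+00]])}
```

```bash
python3 - <<'E'
import cv2,numpy as np
import bench
print([x for x in dir(bench) if not x.startswith('__')], getattr(bench,'hold_point_z',None))
for n in ["scene","side"]:
    im=cv2.imread(f"pics/{n}0.png"); cv2.imwrite(f"pics/{n}0b.png",cv2.resize(im,(800,600),interpolation=cv2.INTER_CUBIC))
E
```

```text
['IKError', 'calibration', 'close_job', 'get_obs', 'hold_point_z', 'snapshot'] 0.0188
```

View pics/scene0b.png

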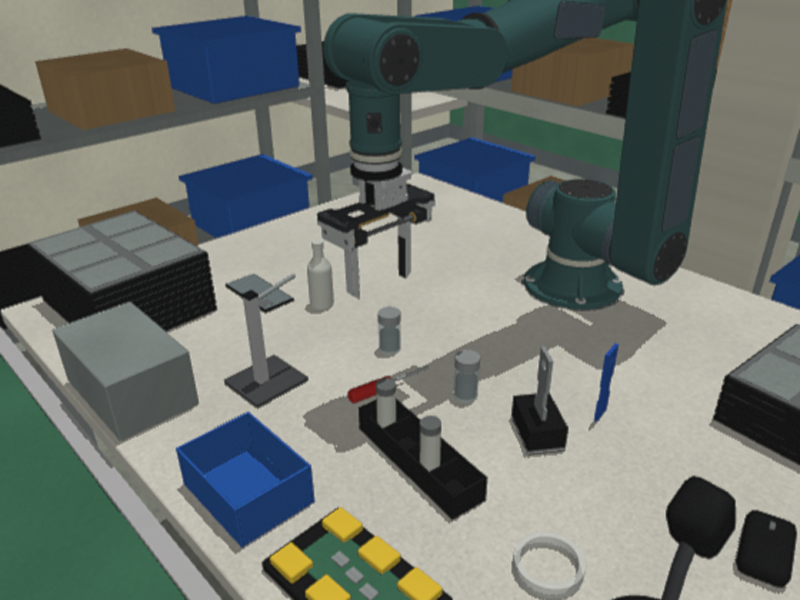

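View pics/side0b.png

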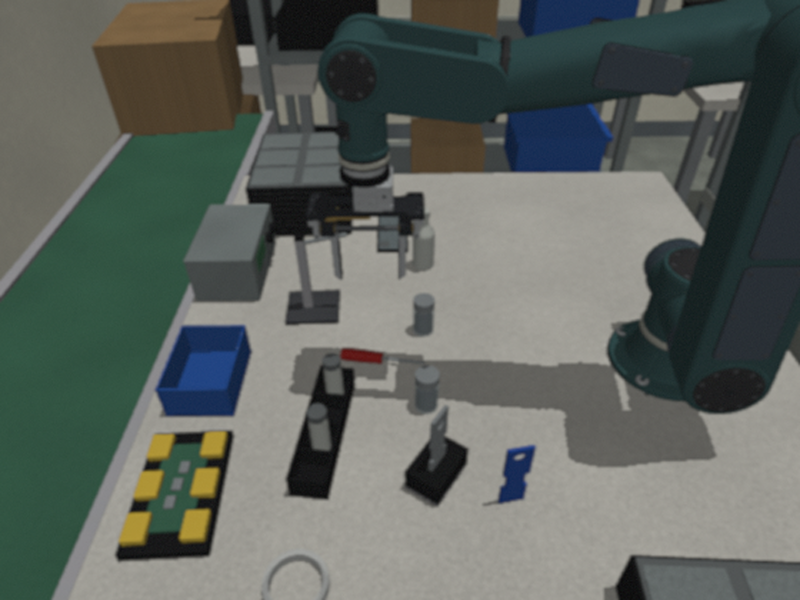

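Scene (800-px scale): the steel gauge stands in the black block at (545,385), with a blue look-alike at (605,385). The jars are at (389,330) and (467,375), and the crate with its two tubes runs from (375,410) to (465,500). The stand is at (262,340) and the bottle at (320,280). Side: gauge (440,435), blue one (517,472), jars (424,313) and (427,388), crate (325,430).

Next is the wrist view.

```bash
python3 - <<'E'
import cv2
im=cv2.imread("pics/wrist0.png"); cv2.imwrite("pics/wrist0b.png",cv2.resize(im,(800,600),interpolation=cv2.INTER_CUBIC))
a=cv2.imread("pics/scene0.png")[225:365,240:450]; b=cv2.imread("pics/side0.png")[190:360,190:390]
cv2.imwrite("pics/crop1.png",cv2.hconcat([cv2.resize(a,(420,280),interpolation=cv2.INTER_CUBIC),cv2.resize(b[:,:],(380,280),interpolation=cv2.INTER_CUBIC)]))
E
```

```text
(no output)
```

View pics/wrist0b.png

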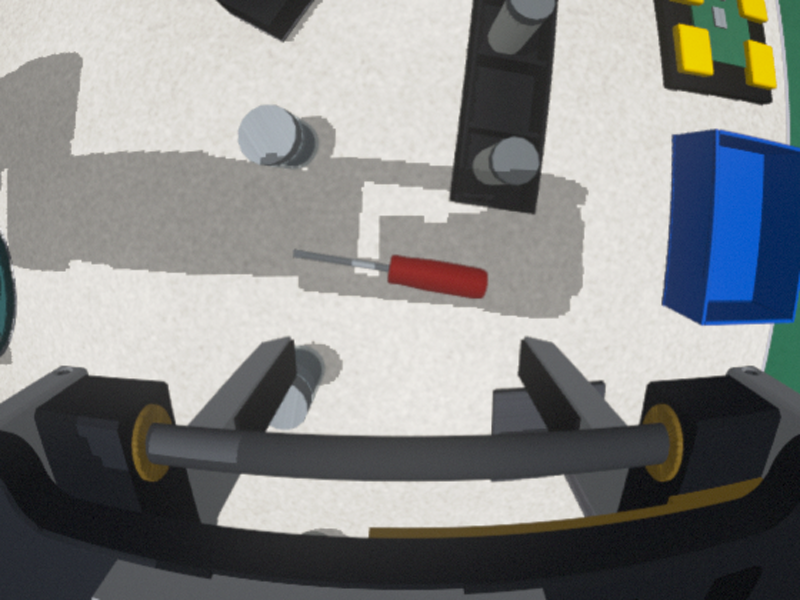

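```bash
cat > h.py <<'E'
import numpy as np, cv2
from scipy.spatial.transform import Rotation as R
from scipy.optimize import least_squares
from bench import *
S=560/800
C={n:calibration(n) for n in("scene","side","wrist")}
def cam(n,tool=None):
    c=C[n]
    if n!="wrist": return R.from_euler('xyz',c["orientation"]).as_matrix(),np.array(c["eye"])
    p,r=tool; Rt=R.from_euler('xyz',r).as_matrix(); T=c["tool_from_camera"]
    return Rt@T[:3,:3],Rt@T[:3,3]+p
def proj(n,X,tool=None):
    Rc,e=cam(n,tool); q=(np.atleast_2d(X)-e)@Rc; q=q*[1,-1,-1]; K=C[n]["camera_matrix"]
    if n=="wrist":
        r=np.hypot(q[:,0],q[:,1])+1e-12; th=np.arctan2(r,q[:,2]); uv=q[:,:2]/r[:,None]*th[:,None]*K[0,0]
    else: uv=q[:,:2]/q[:,2:]*K[0,0]
    return uv+K[:2,2]
def ray(n,px,tool=None):
    Rc,e=cam(n,tool);K=C[n]["camera_matrix"]; d=(np.array(px,float)-K[:2,2])/K[0,0]
    if n=="wrist":
        t=np.hypot(*d)+1e-12; v=np.r_[d/t*np.sin(t),np.cos(t)]
    else: v=np.r_[d,1]
    return e,Rc@(v*[1,-1,-1]/np.linalg.norm(v))
def tri(obs):  # list of (cam,px,tool)
    A=np.zeros((3,3));b=np.zeros(3);L=[]
    for o in obs:
        e,d=ray(*o);P=np.eye(3)-np.outer(d,d);A+=P;b+=P@e;L.append((P,e))
    X=np.linalg.solve(A,b); return X,[round(1000*np.linalg.norm(P@(X-e)),1) for P,e in L]
def onz(n,px,z,tool=None):
    e,d=ray(n,px,tool); return e+d*(z-e[2])/d[2]
E
python3 - <<'E'
from h import *
np.set_printoptions(precision=4,suppress=True)
T0=(np.array([.5494,0,.1706]),np.array([-3.13937,-.0002,1.57082]))
for n,a,b,w in [("gauge top",(546,348),(441,408),None),("blue",(611,347),(520,449),None),("jar1 lid",(389,313),(424,299),None),("jar2",(467,356),(427,373),(267,135)),
 ("tubefar",(386,383),(332,361),(515,160)),("tubenear",(430,424),(317,411),None),("pegtip",(294,277),(348,235),None),("bottletop",(317,245),(425,218),None)]:
    o=[("scene",np.array(a)*S,None),("side",np.array(b)*S,None)]
    if w:o.append(("wrist",np.array(w)*S,T0))
    print(n,*tri(o))
for n,a in [("stand base",[(225,380),(264,404),(307,378),(264,358)]),("crate top",[(360,405),(452,503),(486,479)]),("block top",[(512,402),(567,425)])]:
    for p in a: print(n,onz("scene",np.array(p)*S,{"stand base":.01}.get(n,.045))[:2])
for n,a in [("stand base",[(287,323),(338,320),(340,291),(288,293)]),("crate top",[(291,485),(329,488),(355,372)]),("block top",[(407,479),(440,495),(467,455)])]:
    for p in a: print(n,"side",onz("side",np.array(p)*S,{"stand base":.01}.get(n,.045))[:2])
E
```

```text
gauge top [0.4432 0.2491 0.1603] [np.float64(1.1), np.float64(1.1)]
blue [0.3365 0.2965 0.1337] [np.float64(1.6), np.float64(1.6)]
jar1 lid [ 0.4544 -0.088   0.0777] [np.float64(2.1), np.float64(2.1)]
jar2 [0.4557 0.1064 0.0794] [np.float64(1.4), np.float64(0.9), np.float64(0.8)]
tubefar [0.616  0.0877 0.0937] [np.float64(1.1), np.float64(1.3), np.float64(0.9)]
tubenear [0.6302 0.197  0.0915] [np.float64(1.5), np.float64(1.5)]
pegtip [ 0.6001 -0.1658  0.1753] [np.float64(2.0), np.float64(2.0)]
bottletop [ 0.4462 -0.3081  0.1297] [np.float64(3.6), np.float64(3.6)]
stand base [ 0.741  -0.1959]
stand base [ 0.7281 -0.0929]
stand base [ 0.6329 -0.103 ]
stand base [ 0.6541 -0.2064]
crate top [0.6402 0.0525]
crate top [0.683  0.2942]
crate top [0.6169 0.2953]
block top [0.4596 0.2105]
block top [0.442  0.3029]
stand base side [ 0.7307 -0.1   ]
stand base side [ 0.6278 -0.1079]
stand base side [ 0.6308 -0.2017]
stand base side [ 0.7425 -0.1963]
crate top side [0.6629 0.2957]
crate top side [0.6062 0.3011]
crate top side [0.5811 0.0695]
block top side [0.4915 0.2867]
block top side [0.444  0.3136]
block top side [0.3987 0.2451]
```

View pics/crop1.png

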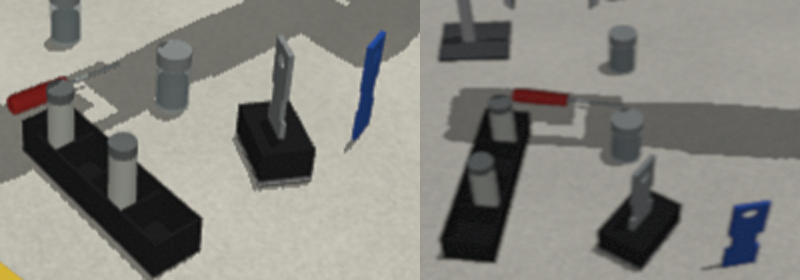

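Crop: the steel gauge with its hole stands upright in the black block. The look-alike is blue and stands free on the bench. The steel one fits the description ("flat steel, upright in the block's slot"). I'm moving the wrist camera above it.

Request:
{"name": "step_arm", "arguments": {"increments": "4 -1 -2 0 0 0; 4 -1 -2 0 0 0; 4 -1 -2 0 0 0; 3 0 -2 0 0 0; 0 0 0 0 0 0", "claw": -1}}

```text
time: 0.65
tool_pos: [0.5206, 0.1535, 0.255]
ee_rot: [3.136, -0.002, 1.576]
wrist_force: [1.1, -0.1, 1.2]
width: 0.094
```

```bash
python3 - <<'E'
from h import *
o=get_obs(); im=snapshot("wrist"); print(o["time"],o["tool_pos"].tolist(),o["ee_rot"].tolist())
cv2.imwrite("pics/w1.png",im[:,:,::-1])
cv2.imwrite("pics/w1b.png",cv2.resize(im[:,:,::-1],(800,600),interpolation=cv2.INTER_CUBIC))
E
```

```text
0.65 [0.5206234615124966, 0.15353944753534243, 0.25500791318389743] [3.1359093154051383, -0.002246592852688023, 1.5761224521785324]
```

View pics/w1b.png

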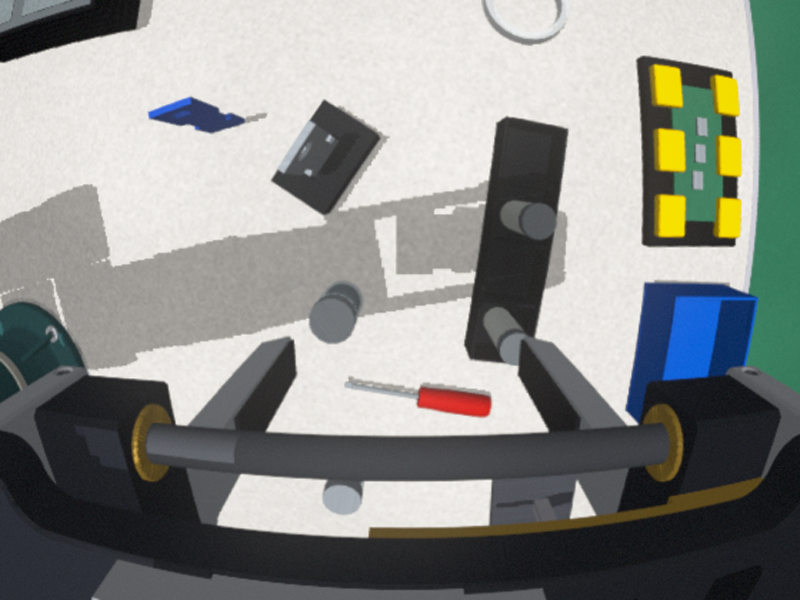

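```bash
cat >> h.py <<'E'
T1=(np.array([.52062,.15354,.25501]),np.array([3.13591,-.00225,1.57612]))
np.set_printoptions(precision=4,suppress=True)
E
python3 - <<'E'
from h import *
q=lambda p,z:onz("wrist",np.array(p)*S,z,T1)[:2]
print("block");[print(q(p,.045)) for p in [(325,100),(381,134),(327,214),(272,180)]]
print("gauge top");[print(q(p,.153)) for p in [(308,123),(275,174)]]
print("crate");[print(q(p,.045)) for p in [(500,117),(568,128),(467,349)]]
c=np.array([q(p,.045) for p in [(325,100),(381,134),(327,214)]]);print("blockc",(c[0]+c[2])/2, np.degrees(np.arctan2(*(c[1]-c[0])[::-1])),np.degrees(np.arctan2(*(c[1]-c[2])[::-1])),np.linalg.norm(c[1]-c[0]),np.linalg.norm(c[1]-c[2]))
T0=(np.array([.5494,0,.1706]),np.array([-3.13937,-.0002,1.57082]))
w=lambda p,T:("wrist",np.array(p)*S,T)
s=lambda p:("scene",np.array(p)*S,None); d=lambda p:("side",np.array(p)*S,None)
print("jar2",tri([w((267,135),T0),w((334,316),T1),s((467,356)),d((427,373))]))
print("jar1",tri([w((343,496),T1),s((389,313)),d((424,299))]))
print("tnear",tri([w((537,221),T1),s((430,424)),d((317,411))]))
# crop-bright strip of gauge
im=cv2.imread("pics/w1.png")[60:160,180:280]
cv2.imwrite("pics/c2.png",cv2.resize(im,(600,600),interpolation=cv2.INTER_CUBIC))
# subpixel: tip of jar1 base, etc skipped
E
```

```text
block
[0.4467 0.304 ]
[0.4978 0.271 ]
[0.4486 0.1983]
[0.3968 0.2312]
gauge top
[0.4536 0.2672]
[0.4303 0.2328]
crate
[0.6056 0.2896]
[0.6716 0.2841]
[0.5807 0.0692]
blockc [0.4476 0.2511] -32.820540076285646 55.85191073900561 0.060893934053083965 0.08776168852961441
jar2 (array([0.4566, 0.1082, 0.08  ]), [np.float64(2.4), np.float64(3.7), np.float64(0.7), np.float64(1.9)])
jar1 (array([ 0.4559, -0.0852,  0.079 ]), [np.float64(1.9), np.float64(1.4), np.float64(3.2)])
tnear (array([0.6299, 0.197 , 0.0912]), [np.float64(0.6), np.float64(1.4), np.float64(1.8)])
```

View pics/c2.png

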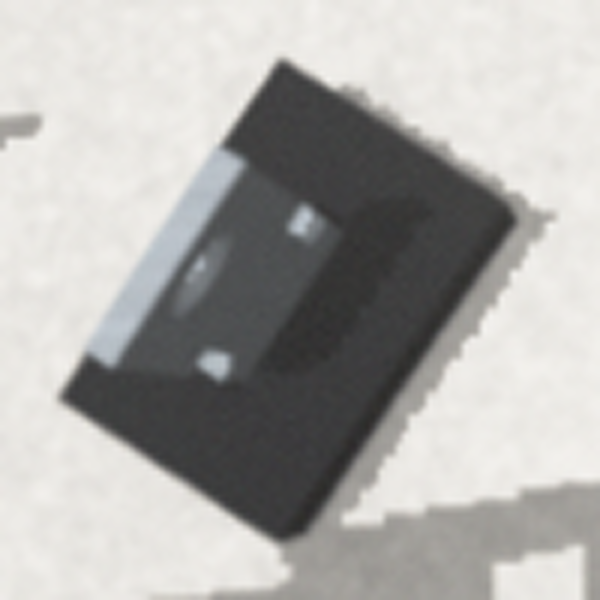

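```bash
python3 - <<'E'
from h import *
f=lambda p,z:onz("wrist",np.array(p)/6+[180,60]-[.4,.4],z,T1)
for z in(.150,.153):
    a,b=f((232,153),z),f((99,360),z); print((a+b)/2,np.linalg.norm(a-b),np.degrees(np.arctan2(*(a-b)[1::-1])))
c=[f(p,.045)[:2] for p in [(282,58),(510,221),(285,541),(62,398)]]; c=np.array(c);print(c,c.mean(0),c[::2].mean(0))
print(np.degrees(np.arctan2(*(c[0]-c[3])[::-1])),np.degrees(np.arctan2(*(c[1]-c[2])[::-1])),np.degrees(np.arctan2(*(c[2]-c[3])[::-1])),np.degrees(np.arctan2(*(c[1]-c[0])[::-1])))
print(tri([("wrist",np.array([166,257])/6+[180,60],T1),("scene",np.array([546,348])*S,None),("side",np.array([441,409])*S,None)]))
E
```

```text
[0.4444 0.2517 0.15  ] 0.04039284232365204 56.230144281475916
[0.4451 0.2514 0.153 ] 0.04001087420923365 56.23014428147593
[[0.4455 0.305 ]
 [0.4952 0.2675]
 [0.4462 0.1984]
 [0.3962 0.2313]] [0.4457 0.2506] [0.4458 0.2517]
56.21711842943332 54.66954057129654 -33.367142953283796 -37.03613423264355
(array([0.4451, 0.2504, 0.1607]), [np.float64(2.4), np.float64(0.7), np.float64(1.9)])
```

Gauge top centre is (0.445, 0.2515), width direction 56.3°, and its measured 40.0 mm width at z = 0.153 confirms the height. I'm turning the jaws to that direction.

Request:
{"name": "step_arm", "arguments": {"increments": "0 0 0 0 0 -0.14; 0 0 0 0 0 -0.14; 0 0 0 0 0 -0.14; 0 0 0 0 0 -0.14; 0 0 0 0 0 -0.14"}}

```text
time: 1.2
tool_pos: [0.5196, 0.1482, 0.2499]
ee_rot: [-3.138, -0.001, 2.275]
wrist_force: [0.0, 0.2, -0.5]
width: 0.0941
```

Request:
{"name": "step_arm", "arguments": {"increments": "0 0 0 0 0 -0.14; 0 0 0 0 0 -0.14; 0 0 0 0 0 0; 0 0 0 0 0 0; 0 0 0 0 0 0"}}

```text
time: 1.7
tool_pos: [0.5199, 0.1493, 0.2511]
ee_rot: [-3.141, -0.001, 2.548]
wrist_force: [0.3, 0.3, 0.0]
width: 0.0938
```

```bash
cat >> h.py <<'E'
def to(p,jaw=None,o=None):
    """tool-frame shift (cm) to TCP p, and turn to point straight down with jaw direction (deg)"""
    o=o or get_obs(); Rt=R.from_euler('xyz',o["ee_rot"])
    print("t",round(o["time"],2),"pos",o["tool_pos"],"rot",o["ee_rot"],"F",o["wrist_force"],"w",round(o["width"],4))
    if jaw is not None:
        c=[R.from_euler('xyz',[np.pi,0,np.radians(jaw+90+k)]) for k in(0,180)]
        t=min([(Rt.inv()*x).as_rotvec() for x in c],key=np.linalg.norm); print("turn",t.round(4))
    print("shift cm",(Rt.inv().apply(np.array(p)-o["tool_pos"])*100).round(2))
E
python3 -c "
from h import *
to([.4452,.2514,.255],56.3)"
```

```text
t 1.7 pos [0.5199 0.1493 0.2511] rot [-3.1407 -0.0006  2.5479] F [0.2568 0.2822 0.0445] w 0.0938
turn [-0.0009 -0.0006 -0.0055]
shift cm [11.9   4.28 -0.38]
```

Request:
{"name": "step_arm", "arguments": {"increments": "4 1.4 0 0 0 0; 4 1.4 0 0 0 0; 3.9 1.48 0 0 0 -0.005; 0 0 0 0 0 0; 0 0 0 0 0 0"}}

```text
time: 2.2
tool_pos: [0.4448, 0.2521, 0.2519]
ee_rot: [-3.142, 0.001, 2.557]
wrist_force: [0.8, -0.4, 0.6]
width: 0.094
```

```bash
python3 - <<'E'
from h import *
o=get_obs(); im=snapshot("wrist"); to([.4452,.2514,.116],56.3,o)
T=(o["tool_pos"],o["ee_rot"]); g=R.from_euler('z',-33.7,degrees=True)
P=lambda L,b:np.array([.4452,.2514,b])+g.apply(np.array(L))
top=proj("wrist",P([[s*.003,t*.02,.130] for s,t in[(1,1),(1,-1),(-1,-1),(-1,1)]],.023),T)
blk=proj("wrist",P([[s*.03,t*.045,.045] for s,t in[(1,1),(1,-1),(-1,-1),(-1,1)]],0),T)
c=blk.mean(0).astype(int);z=4;x0,y0=max(c[0]-90,0),max(c[1]-70,0)
v=cv2.resize(im[y0:y0+140,x0:x0+180,::-1],None,fx=z,fy=z,interpolation=cv2.INTER_CUBIC)
print(x0,y0,top,blk)
for q,col in((top,(0,0,255)),(blk,(0,255,0))): cv2.polylines(v,[((q-[x0,y0]+.5)*z).astype(int)],True,col,1)
cv2.imwrite("pics/w2.png",v)
E
```

```text
t 2.2 pos [0.4448 0.2521 0.2519] rot [-3.1416  0.0009  2.5566] F [ 0.7901 -0.4138  0.5811] w 0.094
turn [-0.      0.0009  0.0032]
shift cm [-0.07 -0.04 13.59]
195 114 [[305.3984 205.6994]
 [264.7126 205.5224]
 [264.6542 199.5544]
 [305.5129 199.733 ]] [[318.7767 207.0472]
 [251.0557 206.7531]
 [250.3523 161.6623]
 [319.8934 161.9737]]
```

View pics/w2.png

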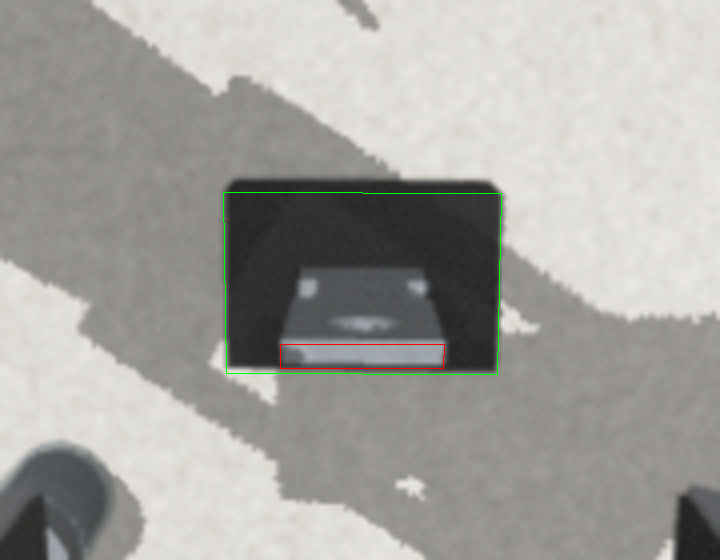

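The red model outline lies on the gauge's top edge at (280–445, 345–368), within about 1 px. I'm descending and gripping.

Request:
{"name": "step_arm", "arguments": {"increments": "0 0 4 0 0 0; 0 0 4 0 0 0; 0 0 3.5 0 0 0; 0 0 2 0 0 0; 0 0 0 0 0 0"}}

```text
time: 2.75
tool_pos: [0.4433, 0.2493, 0.1125]
ee_rot: [-3.134, -0.004, 2.553]
wrist_force: [-0.3, 0.1, -0.6]
width: 0.094
```

Request:
{"name": "step_arm", "arguments": {"increments": "0 0 0 0 0 0; 0 0 0 0 0 0; 0 0 0 0 0 0; 0 0 0 0 0 0; 0 0 0 0 0 0", "claw": 1}}

```text
time: 3.25
tool_pos: [0.4455, 0.252, 0.1176]
ee_rot: [3.14, 0.001, 2.556]
wrist_force: [-0.5, 0.5, 0.5]
width: 0.0572
```

Request:
{"name": "step_arm", "arguments": {"increments": "0 0 0 0 0 0; 0 0 0 0 0 0; 0 0 0 0 0 0"}}

```text
time: 3.55
tool_pos: [0.4451, 0.2519, 0.1169]
ee_rot: [3.141, 0.0, 2.556]
wrist_force: [-0.5, -0.3, 0.1]
width: 0.0381
```

Request:
{"name": "step_arm", "arguments": {"increments": "0 0 0 0 0 0; 0 0 0 0 0 0; 0 0 -1 0 0 0; 0 0 -1 0 0 0; 0 0 -1 0 0 0"}}

```text
time: 4.05
tool_pos: [0.4451, 0.2519, 0.1478]
ee_rot: [3.141, 0.0, 2.556]
wrist_force: [0.6, 1.3, -1.3]
width: 0.0375
```

Request:
{"name": "step_arm", "arguments": {"increments": "0 0 -3 0 0 0; 0 0 -3 0 0 0; 0 0 -3 0 0 0; 0 0 -2 0 0 0; 0 0 0 0 0 0"}}

```text
time: 4.55
tool_pos: [0.4467, 0.2525, 0.2616]
ee_rot: [3.134, 0.005, 2.556]
wrist_force: [0.4, -0.3, -1.3]
width: 0.0371
```

```bash
python3 - <<'E'
from h import *
to([.52,-.15,.28],95)
im=snapshot("side"); im2=snapshot("wrist")
v=np.hstack([cv2.resize(im[170:380,190:400],(600,600))[:,:400] if 0 else cv2.resize(im[130:340,200:400],(400,420)),cv2.resize(im2[100:310,180:380],(400,420))])
cv2.imwrite("pics/s3.png",v[:,:,::-1])
E
```

```text
t 4.55 pos [0.4467 0.2525 0.2616] rot [3.1344 0.0048 2.5558] F [ 0.3896 -0.3314 -1.2999] w 0.0371
turn [ 0.0053  0.007  -0.6731]
shift cm [-28.37 -29.47  -1.91]
```

View pics/s3.png

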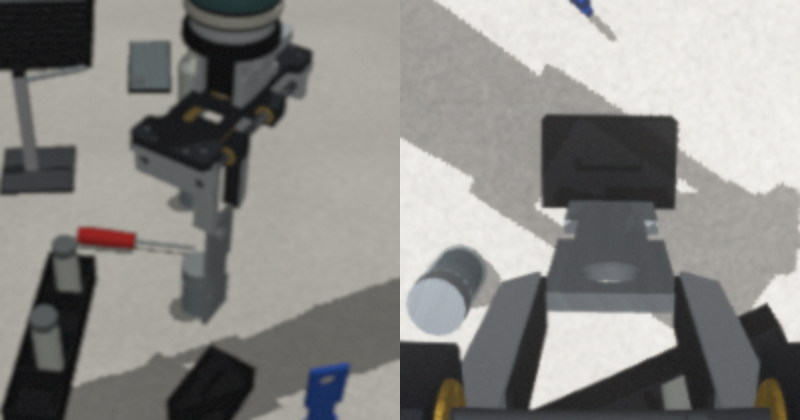

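The side and wrist views show the gauge upright between the fingers and clear of the block, and Fz −1.3 N matches its weight. I'm turning so that the camera will look down on the peg.

Request:
{"name": "step_arm", "arguments": {"increments": "0 0 -2 0 0 0.14; 0 0 -1 0 0 0.14; 0 0 0 0 0 0.14; 0 0 0 0 0 0.14; 0 0 0 0 0 0.14"}}

```text
time: 5.15
tool_pos: [0.4443, 0.2515, 0.2845]
ee_rot: [-3.138, 0.001, 1.85]
wrist_force: [1.1, 0.3, -0.7]
width: 0.0375
```

Request:
{"name": "step_arm", "arguments": {"increments": "0 0 0 0 0 0.14; 0 0 0 0 0 0.14; 0 0 0 0 0 0.14; 0 0 0 0 0 0.14; 0 0 0 0 0 0.14"}}

```text
time: 5.65
tool_pos: [0.4442, 0.2515, 0.2844]
ee_rot: [-3.139, 0.003, 1.15]
wrist_force: [0.7, 0.1, -1.4]
width: 0.0371
```

Request:
{"name": "step_arm", "arguments": {"increments": "0 0 0 0 0 0.14; 0 0 0 0 0 0.14; 0 0 0 0 0 0.14; 0 0 0 0 0 0.14; 0 0 0 0 0 0.14"}}

```text
time: 6.15
tool_pos: [0.4442, 0.2515, 0.2844]
ee_rot: [-3.141, 0.004, 0.45]
wrist_force: [-0.0, 0.2, -1.5]
width: 0.0374
```

Request:
{"name": "step_arm", "arguments": {"increments": "0 0 0 0 0 0.14; 0 0 0 0 0 0.14; 0 0 0 0 0 0.09; 0 0 0 0 0 0; 0 0 0 0 0 0"}}

```text
time: 6.65
tool_pos: [0.4445, 0.2516, 0.2853]
ee_rot: [3.141, 0.003, 0.088]
wrist_force: [0.7, 0.5, -1.4]
width: 0.0371
```

```bash
python3 -c "
from h import *
print(get_obs()['joint_positions'])
to([.49,-.16,.30],-85)"
```

```text
[ 0.4041  0.0076  1.2306 -0.      1.9061  1.8871]
t 6.65 pos [0.4445 0.2516 0.2853] rot [3.1407 0.0026 0.0878] F [ 0.6749  0.502  -1.3591] w 0.0371
turn [0.0009 0.0026 0.0005]
shift cm [ 0.92 41.4  -1.44]
```

Request:
{"name": "step_arm", "arguments": {"increments": "0 4.5 0 0 0 0; 0 4.5 0 0 0 0; 0 4.5 -1 0 0 0; 0 4.5 -0.5 0 0 0; 0 4.5 0 0 0 0"}}

```text
time: 7.15
tool_pos: [0.4643, 0.026, 0.3023]
ee_rot: [3.141, -0.001, 0.088]
wrist_force: [0.4, -0.6, -1.7]
width: 0.0373
```

Request:
{"name": "step_arm", "arguments": {"increments": "0 4.5 0 0 0 0; 0 4.5 0 0 0 0; 0 4.5 0 0 0 0; 0 4 0 0 0 0; 0.9 1.4 0 0 0 0"}}

```text
time: 7.65
tool_pos: [0.4886, -0.1636, 0.3008]
ee_rot: [3.141, 0.002, 0.082]
wrist_force: [1.1, 0.2, -1.0]
width: 0.0371
```

Request:
{"name": "step_arm", "arguments": {"increments": "0 0 0 0 0 0; 0 0 0 0 0 0; 0 0 0 0 0 0"}}

```text
time: 7.95
tool_pos: [0.4892, -0.1588, 0.3019]
ee_rot: [-3.141, 0.0, 0.088]
wrist_force: [0.0, 0.6, -1.3]
width: 0.0374
```

```bash
python3 - <<'E'
from h import *
o=get_obs(); im=snapshot("wrist"); to([.49,-.16,.30],-85,o); print(repr(o["tool_pos"].tolist()),repr(o["ee_rot"].tolist()))
a=snapshot("scene");b=snapshot("side")
for n,i in(("w4",im),("sc4",a),("sd4",b)): cv2.imwrite(f"pics/{n}.png",i[:,:,::-1])
# where is stand in pictures
for n in("scene","side"): print(n,proj(n,[[.60,-.166,.183],[.69,-.155,.183],[.69,-.155,0]]))
print(proj("wrist",[[.60,-.166,.183],[.69,-.155,.183]],(o["tool_pos"],o["ee_rot"])))
v=np.hstack([cv2.resize(im,(530,398),interpolation=3),np.vstack([cv2.resize(a[170:290,140:275],(270,240),interpolation=3),cv2.resize(b[140:219,170:305],(270,158),interpolation=3)])])
cv2.imwrite("pics/v4.png",v[:,:,::-1])
E
```

```text
t 7.95 pos [ 0.4892 -0.1588  0.3019] rot [-3.1412  0.0001  0.0877] F [ 0.0047  0.6211 -1.3177] w 0.0374
turn [-0.0004  0.0001  0.0005]
shift cm [0.07 0.13 0.19]
[0.48921403036993666, -0.15878135380448802, 0.3018776474319662] [-3.141187291193991, 5.683420932278693e-05, 0.0877345651176682]
scene [[205.1739 190.3209]
 [175.8235 204.4086]
 [184.4232 268.0458]]
side [[243.496  162.8246]
 [210.2267 165.3497]
 [217.4662 216.2014]]
[[300.8368  91.2442]
 [297.5831   8.2233]]
```

View pics/v4.png

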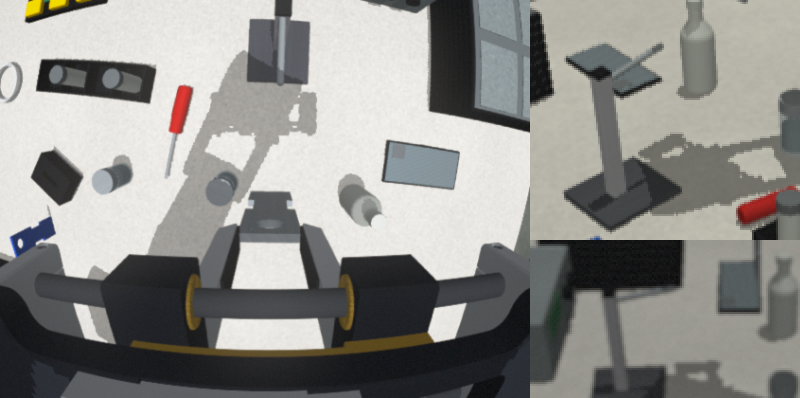

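```bash
python3 - <<'E'
from h import *
T4=(np.array([.48921,-.15878,.30188]),np.array([-3.14119,.00006,.08773]))
print(tri([("wrist",(296.9,87.7),T4),("scene",(206,192),None)]))
w=cv2.imread("pics/w4.png")[0:110,250:340];a=cv2.imread("pics/sc4.png")[180:225,165:215];b=cv2.imread("pics/sd4.png")[150:180,200:260]
v=np.full((600,800,3),0,np.uint8)
v[:550,:450]=cv2.resize(w,(450,550),interpolation=2); v[:270,460:760]=cv2.resize(a,(300,270),interpolation=2); v[300:450,460:760]=cv2.resize(b,(300,150),interpolation=2)
cv2.imwrite("pics/v5.png",v)
E
```

```text
(array([ 0.6026, -0.1611,  0.1813]), [np.float64(1.1), np.float64(1.1)])
```

View pics/v5.png

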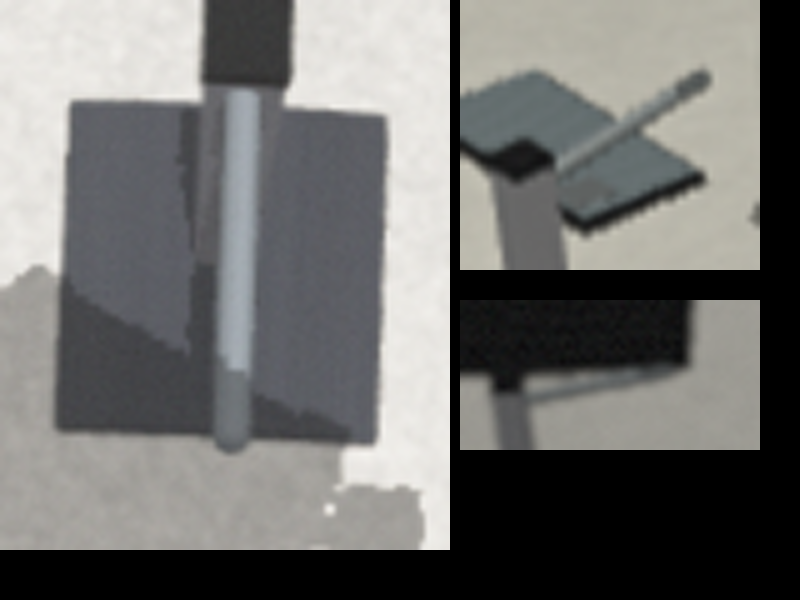

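```bash
python3 - <<'E'
from h import *
T4=(np.array([.48921,-.15878,.30188]),np.array([-3.14119,.00006,.08773]))
W=lambda p:("wrist",np.array(p)/5+[250,0]-[.4,.4],T4)
t=tri([W((231,451)),("scene",(206,192.3),None),("side",(245,163.2),None)]);print(t)
print(tri([W((231,451)),("scene",(206,192.3),None)]), onz(*W((231,451))[:2],.183,T4))
r=tri([W((241,92)),("scene",(181.7,208.7),None),("side",(213.6,169.2),None)]);print(r)
print(tri([W((241,92)),("scene",(181.7,208.7),None)]), onz(*W((241,92))[:2],.168,T4))
for p,q in [((203,82),(290,85))]: print("post",onz(*W(p)[:2],.183,T4),onz(*W(q)[:2],.183,T4))
c=np.array([onz(*W(p)[:2],.01,T4)[:2] for p in[(72,101),(387,116),(377,443),(57,430)]]);print(c,[np.degrees(np.arctan2(*(c[i]-c[j])[::-1])) for i,j in((0,3),(1,2),(0,1),(3,2))])
print(proj("wrist",[[.6,-.16,.183],[.605,-.16,.183]],T4))
E
```

```text
(array([ 0.5992, -0.1622,  0.1814]), [np.float64(2.3), np.float64(2.6), np.float64(4.2)])
(array([ 0.6014, -0.1609,  0.18  ]), [np.float64(0.0), np.float64(0.0)]) [ 0.601  -0.1608  0.183 ]
(array([ 0.6812, -0.154 ,  0.17  ]), [np.float64(3.1), np.float64(4.2), np.float64(1.3)])
(array([ 0.6807, -0.1541,  0.1691]), [np.float64(3.6), np.float64(3.6)]) [ 0.6841 -0.1563  0.168 ]
post [ 0.6802 -0.1482  0.183 ] [ 0.6814 -0.166   0.183 ]
[[ 0.7343 -0.1054]
 [ 0.7391 -0.2036]
 [ 0.6309 -0.2091]
 [ 0.6257 -0.111 ]] [np.float64(2.9505483931790963), np.float64(2.9049846952595555), np.float64(92.80650543198186), np.float64(93.05843484286527)]
[[294.8893  90.6677]
 [295.3302  85.8639]]
```

Peg tip is at (0.601, −0.161, 0.182), root about (0.683, −0.157, 0.168), and the stand's yaw is 3°. I'm pre-positioning in front of the tip.

Request:
{"name": "step_arm", "arguments": {"increments": "0 0 2.5 0 0 0.036; 1.7 0 3.5 0 0 0; 1.7 0 3.5 0 0 0; 1.8 0.1 3 0 0 0; 1.8 0 1 0 0 0"}}

```text
time: 8.6
tool_pos: [0.5579, -0.1557, 0.1625]
ee_rot: [-3.139, 0.006, 0.051]
wrist_force: [-0.1, -0.4, -1.2]
width: 0.0375
```

Request:
{"name": "step_arm", "arguments": {"increments": "0 0 0 0 0 0; 0 0 0 0 0 0; 0 0 0 0 0 0; 0 0 0 0 0 0"}}

```text
time: 9.0
tool_pos: [0.5596, -0.1576, 0.1687]
ee_rot: [3.14, -0.003, 0.05]
wrist_force: [0.3, -0.4, -1.2]
width: 0.0376
```

```bash
python3 - <<'E'
from h import *
o=get_obs(); im=snapshot("wrist"); to([.560,-.1632,.1665],-87,o); T=(o["tool_pos"],o["ee_rot"]); print(o["tool_pos"].tolist(),o["ee_rot"].tolist())
b=snapshot("scene")
cv2.imwrite("pics/w6.png",im[:,:,::-1]);cv2.imwrite("pics/sc6.png",b[:,:,::-1])
print(proj("wrist",[[.602,-.161,.183],[.683,-.1567,.168]],T))
c=T[0]+[0,0,.036]; Rt=R.from_euler('xyz',T[1]); tops=c+Rt.apply([[.003,.02,0],[.003,-.02,0],[-.003,-.02,0],[-.003,.02,0]])
p=proj("wrist",tops,T)
x0,y0=200,60;z=4
v=cv2.resize(im[y0:y0+145,x0:x0+160,::-1],None,fx=z,fy=z,interpolation=2)
cv2.polylines(v,[((p-[x0,y0]+.5)*z).astype(int)],True,(0,0,255),1)
pg=proj("wrist",[[.602,-.161,.183],[.683,-.1567,.168]],T); cv2.polylines(v,[((pg-[x0,y0]+.5)*z).astype(int)],False,(0,255,0),1)
hp=proj("scene",[T[0]+[0,0,.016]])[0]; print(hp); q=b[int(hp[1])-50:int(hp[1])+50,int(hp[0])-40:int(hp[0])+13,::-1]
q=cv2.resize(q,(159,300),interpolation=2); q=cv2.copyMakeBorder(q,0,v.shape[0]-300,0,0,0)
cv2.imwrite("pics/v6.png",np.hstack([v,q]))
E
```

```text
t 9.0 pos [ 0.5596 -0.1576  0.1687] rot [ 3.1402 -0.0028  0.0497] F [ 0.2552 -0.4279 -1.1676] w 0.0376
turn [ 0.0014 -0.0028 -0.0027]
shift cm [0.01 0.56 0.23]
[0.5595997550845506, -0.1576223478400323, 0.16874221532210687] [3.140210443202057, -0.0027968892347545182, 0.049697547664627084]
[[292.3934 174.6241]
 [291.644   49.8483]]
[220.5963 185.6031]
```

View pics/v6.png

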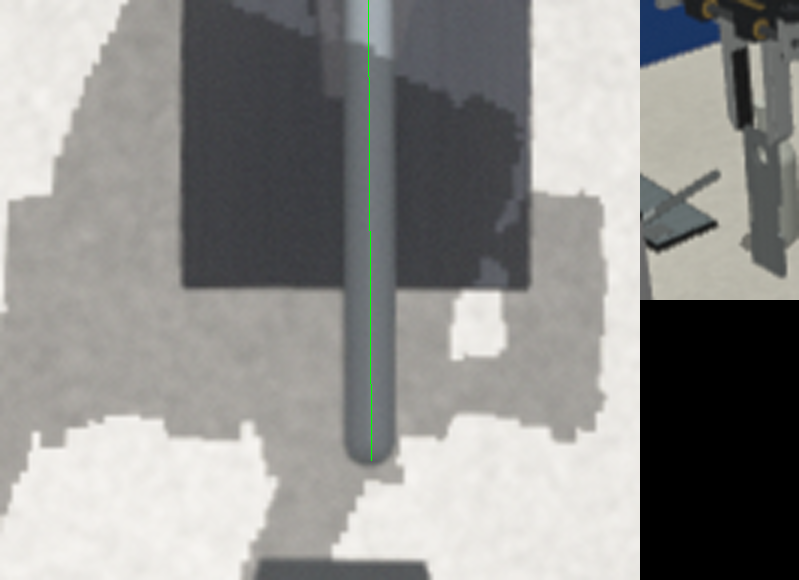

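The predicted peg line (green) lies on the peg in the wrist view, tip at (371,462), so the peg pose is right. The gauge needs 5.6 mm sideways. I'm correcting that, then threading it.

Request:
{"name": "step_arm", "arguments": {"increments": "0 0.56 0.23 0 0 -0.003; 0 0 0 0 0 0; 0 0 0 0 0 0; 0 0 0 0 0 0; 0 0 0 0 0 0"}}

```text
time: 9.6
tool_pos: [0.5597, -0.163, 0.1645]
ee_rot: [-3.142, -0.0, 0.053]
wrist_force: [0.4, -0.1, -2.1]
width: 0.0378
```

```bash
python3 - <<'E'
from h import *
o=get_obs(); to([.602,-.161,.1665],-87,o); b=snapshot("scene"); w=snapshot("wrist")
T=(o["tool_pos"],o["ee_rot"])
# predicted hole outline and peg in scene
Rt=R.from_euler('xyz',T[1]); a=np.linspace(0,6.28,40); c=T[0]+[0,0,.016]
h=proj("scene",c+Rt.apply(np.c_[0*a,.009*np.cos(a),.009*np.sin(a)])); pg=proj("scene",[[.602,-.161,.183],[.683,-.1567,.168]])
bot=proj("scene",c-[0,0,.11]+Rt.apply([[.003,.02,0],[.003,-.02,0]])); 
x0,y0=int(h[:,0].mean())-45,int(h[:,1].mean())-35;z=7
v=cv2.resize(b[y0:y0+85,x0:x0+90,::-1],None,fx=z,fy=z,interpolation=2)
for q,cl in((h,(0,0,255)),(pg,(0,255,0)),(bot,(255,0,0))): cv2.polylines(v,[((q-[x0,y0]+.5)*z).astype(int)],False,cl,1)
cv2.imwrite("pics/v7.png",v)
E
```

```text
t 9.6 pos [ 0.5597 -0.163   0.1645] rot [-3.1415 -0.0001  0.0528] F [ 0.419  -0.0704 -2.1485] w 0.0378
turn [-0.     -0.0001  0.0005]
shift cm [ 4.23  0.03 -0.2 ]
```

View pics/v7.png

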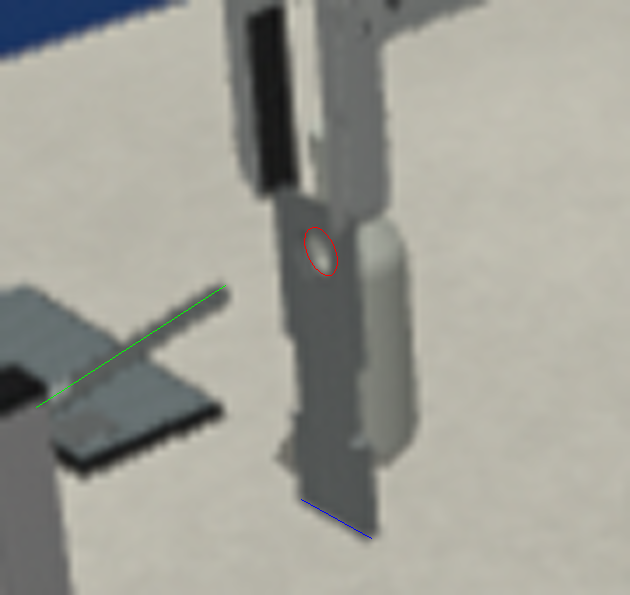

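The red predicted hole coincides with the seen hole at (320,250), and the gauge hangs straight. The peg tip at (228,293) is about 1 px below the model. I'm threading slowly.

Request:
{"name": "step_arm", "arguments": {"increments": "1.5 0 -0.1 0 0 0; 1.5 0 0 0 0 0; 1.2 0 0 0 0 0; 0.8 0 0.1 0 0 0; 0.5 0 0.1 0 0 0"}}

```text
time: 10.2
tool_pos: [0.6151, -0.16, 0.1632]
ee_rot: [-3.141, 0.0, 0.053]
wrist_force: [-0.2, -0.6, -1.1]
width: 0.0377
```

Request:
{"name": "step_arm", "arguments": {"increments": "0.5 0 0.1 0 0 0; 0 0 0 0 0 0; 0 0 0 0 0 0"}}

```text
time: 10.5
tool_pos: [0.6194, -0.1599, 0.1624]
ee_rot: [-3.142, 0.0, 0.053]
wrist_force: [-0.3, 0.2, -1.5]
width: 0.0375
```

```bash
python3 - <<'E'
from h import *
to([.652,-.1584,.1565],-87)
E
```

```text
t 10.5 pos [ 0.6194 -0.1599  0.1624] rot [-3.1415  0.0003  0.0527] F [-0.2891  0.1852 -1.4811] w 0.0375
turn [-0.      0.0003  0.0004]
shift cm [3.26 0.03 0.59]
```

No contact force with the hole about 18 mm past the tip. I'm continuing along the slope.

Request:
{"name": "step_arm", "arguments": {"increments": "0.8 0 0.15 0 0 0; 0.8 0 0.15 0 0 0; 0.8 0 0.15 0 0 0; 0.8 0 0.15 0 0 0; 0 0 0 0 0 0"}}

```text
time: 11.0
tool_pos: [0.6524, -0.1579, 0.1554]
ee_rot: [-3.141, 0.001, 0.053]
wrist_force: [-0.7, 0.2, -1.3]
width: 0.0374
```

Request:
{"name": "step_arm", "arguments": {"increments": "0 0 0.2 0 0 0; 0 0 0.2 0 0 0; 0 0 0 0 0 0; 0 0 0 0 0 0"}}

```text
time: 11.4
tool_pos: [0.6514, -0.1582, 0.1528]
ee_rot: [3.141, -0.0, 0.053]
wrist_force: [0.5, 0.4, -1.1]
width: 0.0374
```

```bash
python3 - <<'E'
from h import *
to([.652,-.1584,.1515],-87)
E
```

```text
t 11.4 pos [ 0.6514 -0.1582  0.1528] rot [ 3.1414 -0.0004  0.0527] F [ 0.467   0.397  -1.0964] w 0.0374
turn [ 0.0002 -0.0004  0.0003]
shift cm [0.06 0.02 0.13]
```

Request:
{"name": "step_arm", "arguments": {"increments": "0 0 0.1 0 0 0; 0 0 0.1 0 0 0; 0 0 0 0 0 0; 0 0 0 0 0 0"}}

```text
time: 11.8
tool_pos: [0.6521, -0.1582, 0.1521]
ee_rot: [3.141, -0.002, 0.053]
wrist_force: [-0.2, 0.9, 4.6]
width: 0.0376
```

Request:
{"name": "step_arm", "arguments": {"increments": "0 0 0.1 0 0 0; 0 0 0.05 0 0 0; 0 0 0 0 0 0; 0 0 0 0 0 0"}}

```text
time: 12.2
tool_pos: [0.6525, -0.1582, 0.1518]
ee_rot: [3.14, -0.004, 0.053]
wrist_force: [-1.3, 0.9, 8.2]
width: 0.0373
```

Contact: the hole's top edge rests on the peg, at +8 N. I'm easing up 1.5 mm and releasing.

Request:
{"name": "step_arm", "arguments": {"increments": "0 0 -0.15 0 0 0; 0 0 0 0 0 0; 0 0 0 0 0 0"}}

```text
time: 12.5
tool_pos: [0.6522, -0.1582, 0.152]
ee_rot: [3.141, -0.002, 0.053]
wrist_force: [-0.5, 1.7, 5.9]
width: 0.0378
```

Request:
{"name": "step_arm", "arguments": {"increments": "0 0 0 0 0 0; 0 0 0 0 0 0; 0 0 0 0 0 0; 0 0 0 0 0 0; 0 0 0 0 0 0", "claw": -1}}

```text
time: 13.0
tool_pos: [0.6514, -0.1581, 0.1498]
ee_rot: [-3.141, 0.001, 0.053]
wrist_force: [0.9, -0.6, 0.6]
width: 0.0741
```

Request:
{"name": "step_arm", "arguments": {"increments": "0 0 0 0 0 0; 0 0 0 0 0 0; 0 0 0 0 0 0; 0 0 0 0 0 0; 0 0 0 0 0 0"}}

```text
time: 13.5
tool_pos: [0.6516, -0.1581, 0.1506]
ee_rot: [3.142, -0.0, 0.053]
wrist_force: [-0.0, 0.2, 0.5]
width: 0.094
```

Request:
{"name": "step_arm", "arguments": {"increments": "0 0 -2 0 0 0; 0 0 -3 0 0 0; 0 0 -3 0 0 0; 0 0 -3 0 0 0; 0 0 -3 0 0 0"}}

```text
time: 14.0
tool_pos: [0.6514, -0.1581, 0.2919]
ee_rot: [3.141, -0.0, 0.053]
wrist_force: [0.5, -0.1, -0.8]
width: 0.0938
```

```bash
python3 - <<'E'
from h import *
o=get_obs();print(o["joint_positions"]); to([.456,-.0855,.28],0)
b=snapshot("scene");w=snapshot("wrist");s=snapshot("side")
v=np.hstack([cv2.resize(w,(480,360),interpolation=3),cv2.resize(b[170:290,140:246],(318,360),interpolation=3)])
cv2.imwrite("pics/v8.png",v[:,:,::-1])
E
```

```text
[-0.3226  0.3871  0.7718  0.      1.9824  1.1954]
t 14.0 pos [ 0.6514 -0.1581  0.2919] rot [ 3.1415 -0.0003  0.0528] F [ 0.462  -0.102  -0.8132] w 0.0938
turn [ 0.0003 -0.0002 -1.518 ]
shift cm [-19.13  -8.28   1.18]
```

The viewer's limit is reached (12), so from here I check the pictures numerically. First: is the gauge hanging on the peg?

```bash
python3 - <<'E'
from h import *
b=snapshot("scene");s=snapshot("side"); cv2.imwrite("pics/sc8.png",b[:,:,::-1])
g=R.from_euler('z',3,degrees=True)
for n,im,ref in(("scene",b,"sc4"),("side",s,"sd4")):
    r=cv2.imread(f"pics/{ref}.png")[:,:,::-1]
    d=np.abs(im.astype(int)-r).sum(2)
    for x in(.645,.652,.66,.668,.676):
        c=np.array([x,-.158,0])
        zz=.1825-(x-.602)*.176-.005-.11+.0
        pl=proj(n,c+g.apply([[0,y,zz+z] for y,z in((.02,0),(-.02,0),(-.02,.13),(.02,.13))]))
        m=np.zeros(d.shape,np.uint8);cv2.fillPoly(m,[pl.round().astype(int)],1); ring=cv2.dilate(m,np.ones((9,9)))-cv2.dilate(m,np.ones((3,3)))
        print(n,x,"changed inside",(d[m>0]>40).mean().round(2),"ring",(d[ring>0]>40).mean().round(2))
E
```

```text
scene 0.645 changed inside 0.76 ring 0.28
scene 0.652 changed inside 0.87 ring 0.16
scene 0.66 changed inside 0.62 ring 0.35
scene 0.668 changed inside 0.32 ring 0.43
scene 0.676 changed inside 0.07 ring 0.32
side 0.645 changed inside 0.64 ring 0.26
side 0.652 changed inside 0.96 ring 0.1
side 0.66 changed inside 0.33 ring 0.34
side 0.668 changed inside 0.01 ring 0.25
side 0.676 changed inside 0.02 ring 0.02
```

Request:
{"name": "step_arm", "arguments": {"increments": "0 0 0 0 0 -0.14; 0 0 0 0 0 -0.14; 0 0 0 0 0 -0.14; 0 0 0 0 0 -0.14; 0 0 0 0 0 -0.14"}}

```text
time: 14.75
tool_pos: [0.6508, -0.1579, 0.2872]
ee_rot: [-3.137, 0.002, 0.759]
wrist_force: [-0.6, -0.0, -0.7]
width: 0.0941
```

Request:
{"name": "step_arm", "arguments": {"increments": "0 0 0 0 0 -0.14; 0 0 0 0 0 -0.14; 0 0 0 0 0 -0.14; 0 0 0 0 0 -0.14; 0 0 0 0 0 -0.145"}}

```text
time: 15.25
tool_pos: [0.6508, -0.1579, 0.2873]
ee_rot: [-3.137, -0.001, 1.464]
wrist_force: [-0.8, -0.5, 0.2]
width: 0.0938
```

```bash
python3 -c "
from h import *
to([.52,.03,.29],-6.5)"
```

```text
t 15.25 pos [ 0.6508 -0.1579  0.2873] rot [-3.1366 -0.0011  1.4637] F [-0.8375 -0.5073  0.2187] w 0.0938
turn [-0.0049 -0.0011  0.0064]
shift cm [ 17.28 -15.02  -0.18]
```

Both views find the gauge hanging upright on the peg at x = 0.652, exactly where I released it. Now to a viewing pose over the jars and crate.

Request:
{"name": "step_arm", "arguments": {"increments": "3.4 -3 0 0 0 0; 3.5 -3 0 0 0 0; 3.5 -3 0 0 0 0; 3.5 -3 0 0 0 0; 3.4 -3 0 0 0 0"}}

```text
time: 15.75
tool_pos: [0.5198, 0.0321, 0.2875]
ee_rot: [-3.137, 0.0, 1.458]
wrist_force: [0.7, 0.9, 0.1]
width: 0.0939
```

Request:
{"name": "step_arm", "arguments": {"increments": "0 0 0 0 0 0; 0 0 0 0 0 0; 0 0 0 0 0 0; 0 0 0 0 0 0"}}

```text
time: 16.15
tool_pos: [0.5225, 0.0296, 0.2892]
ee_rot: [-3.14, 0.0, 1.456]
wrist_force: [-0.4, -0.5, -1.2]
width: 0.0938
```

```bash
cat > fit.py <<'E'
from h import *
def hull(n,P,T):
    return cv2.convexHull(proj(n,P,T).astype(np.float32)).reshape(-1,2)
def mask(poly,shape=(420,560),s=16):
    m=np.zeros(shape,np.uint8); cv2.fillPoly(m,[(poly*s).round().astype(np.int32)],255,cv2.LINE_AA,4); return m/255.
def fit(M,gen,x0,T,roi=None,n="wrist",step=(.004,)):
    from scipy.optimize import minimize
    f=lambda x:np.abs((mask(hull(n,gen(x),T))-M))[roi].sum() if roi is not None else np.abs(mask(hull(n,gen(x),T))-M).sum()
    x0=np.array(x0,float); sim=np.vstack([x0]+[x0+np.eye(len(x0))[i]*step[i%len(step)] for i in range(len(x0))])
    r=minimize(f,x0,method="Nelder-Mead",options=dict(initial_simplex=sim,xatol=1e-5,fatol=.05,maxiter=400)); return r.x,r.fun
def box(x):
    g=R.from_euler('z',x[2]); return np.array([x[0],x[1],0])+g.apply([[a*.031,b*.118,c] for a in(1,-1) for b in(1,-1) for c in(0,.045)])
A=np.linspace(0,2*np.pi,48,endpoint=False)
def cyl(x,r=.021,h=.08): return np.vstack([np.c_[x[0]+r*np.cos(A),x[1]+r*np.sin(A),0*A+z] for z in(0,h)])
def disc(x,r=.021,h=.08): return np.c_[x[0]+r*np.cos(A),x[1]+r*np.sin(A),0*A+h]
E
python3 - <<'E'
from fit import *
o=get_obs(); im=snapshot("wrist"); T=(o["tool_pos"],o["ee_rot"]); to([.52,.03,.29],-6.5,o)
cv2.imwrite("pics/w9.png",im[:,:,::-1]); np.save("pics/T9.npy",np.array(T))
i=im.astype(int)
for nm,p in[("jar2 lid",[.4566,.1082,.08]),("jar2 lid+1.5cm",[.4716,.1082,.08]),("jar side",[.4566,.128,.04]),("bench",[.40,.15,0]),("shadow",[.50,.05,0]),("crate wall",[.61,.178,.045]),("cell1",[.593,.148,.004]),("tube lid",[.63,.197,.092])]:
    u=proj("wrist",[p],T)[0].round().astype(int); 
    print(nm,u,i[u[1]-1:u[1]+2,u[0]-1:u[0]+2].reshape(-1,3).mean(0).round() if 1<=u[1]<418 and 1<=u[0]<558 else None)
D=(i.max(2)<75).astype(float)
P=proj("wrist",box([.626,.178,-.113]),T); x0,y0=P.min(0).astype(int)-8;x1,y1=P.max(0).astype(int)+8
roi=np.zeros(D.shape,bool);roi[max(y0,0):y1,max(x0,0):x1]=1
print("roi",x0,y0,x1,y1,D[roi].sum()); print(fit(D,box,[.626,.178,-.113],T,roi,step=(.005,.005,.03)))
E
```

```text
t 16.15 pos [0.5225 0.0296 0.2892] rot [-3.1395  0.0004  1.456 ] F [-0.3689 -0.4659 -1.1924] w 0.0938
turn [-0.0021  0.0004 -0.0013]
shift cm [ 0.02 -0.25 -0.08]
jar2 lid [228 130] [108. 112. 115.]
jar2 lid+1.5cm [239 128] [109. 114. 116.]
jar side [231 116] [192. 194. 193.]
bench [198 109] [225. 222. 218.]
shadow [269 164] [150. 147. 144.]
crate wall [335  69] [53. 53. 53.]
cell1 [323  94] [121. 119. 116.]
tube lid [354  48] [119. 124. 128.]
roi 312 -15 375 159 5640.0
(array([ 0.6293,  0.1732, -0.1205]), np.float64(1688.9176470588236))
```

```bash
python3 - <<'E'
from fit import *
T9=tuple(np.load("pics/T9.npy")); T1_=T1
T0=(np.array([.5494,0,.1706]),np.array([-3.13937,-.0002,1.57082]))
tub=[[.616,.0875],[.630,.197]]
def run(n,f,T,x0=[.626,.178,-.113]):
    im=cv2.imread(f"pics/{f}.png").astype(int); D=(im.max(2)<75).astype(float)
    P=proj(n,box(x0),T); a,c=P.min(0).astype(int)-6; b,d=P.max(0).astype(int)+6
    roi=np.zeros(D.shape,bool);roi[max(c,0):d,max(a,0):b]=1
    for t in tub: roi&=~(mask(hull(n,cyl(t,.019,.096),T))>0)
    x,e=fit(D,box,x0,T,roi,n,step=(.005,.005,.03)); print(n,f,x,np.degrees(x[2]).round(2),e.round(),int(D[roi].sum())); return x
run("wrist","w9",T9);run("wrist","w1",T1)
run("scene","scene0",None);run("side","side0",None);run("scene","sc4",None);run("side","sd4",None)
# jars: grey/bluish mask
def jar(n,f,T,x0,r=.021,h=.08):
    im=cv2.imread(f"pics/{f}.png").astype(int); d=im[:,:,2]-im[:,:,0] # R-B
    M=((d<=-1)&(im.max(2)<215)).astype(float); M=cv2.morphologyEx(M,cv2.MORPH_OPEN,np.ones((3,3)))
    P=proj(n,cyl(x0),T);a,c=P.min(0).astype(int)-7; b,e=P.max(0).astype(int)+7
    roi=np.zeros(M.shape,bool);roi[max(c,0):e,max(a,0):b]=1
    x,s=fit(M,cyl,x0,T,roi,n,step=(.005,)); print("jar",n,f,x,s.round(),M[roi].sum(), mask(hull(n,cyl(x),T)).sum().round())
for n,f,T in(("wrist","w9",T9),("wrist","w1",T1),("scene","scene0",None),("side","side0",None),("scene","sc8",None),("side","sd4",None)): jar(n,f,T,[.4566,.1082])
for n,f,T in(("scene","scene0",None),("side","side0",None),("scene","sc8",None)): jar(n,f,T,[.4559,-.0852])
E
```

```text
wrist w9 [ 0.6295  0.1735 -0.1233] -7.06 363.0 4626
wrist w1 [ 0.6299  0.1692 -0.112 ] -6.42 480.0 5560
scene scene0 [ 0.6273  0.171  -0.1247] -7.15 168.0 2195
side side0 [ 0.6294  0.169  -0.0925] -5.3 236.0 1419
scene sc4 [ 0.6277  0.1715 -0.1328] -7.61 155.0 2185
side sd4 [ 0.6301  0.169  -0.0953] -5.46 257.0 1389
jar wrist w9 [0.4553 0.1064] 104.0 922.0 1025.0
jar wrist w1 [0.4554 0.1073] 148.0 1172.0 1320.0
jar scene scene0 [0.4574 0.1101] 135.0 550.0 685.0
jar side side0 [0.457  0.1055] 185.0 564.0 599.0
jar scene sc8 [0.4562 0.11  ] 145.0 538.0 683.0
jar side sd4 [0.4578 0.1055] 143.0 455.0 598.0
jar scene scene0 [ 0.4536 -0.0877] 135.0 432.0 565.0
jar side side0 [ 0.4574 -0.0926] 129.0 353.0 481.0
jar scene sc8 [ 0.4536 -0.0876] 135.0 433.0 565.0
```

Crate fits agree on (0.629, 0.171), yaw −6.4°, which puts cell1 at (0.626, 0.142) and cell3 at (0.639, 0.2575). Jar at (0.456, 0.107) first.

```bash
python3 -c "
from h import *
to([.456,.107,.15],-6.5)"
```

```text
t 16.2 pos [0.5225 0.0295 0.2894] rot [-3.1399  0.0003  1.4559] F [0.2495 0.1668 0.2514] w 0.0939
turn [-0.0017  0.0003 -0.0015]
shift cm [ 6.94 -7.48 13.95]
```

Request:
{"name": "step_arm", "arguments": {"increments": "1.9 -2 2 0 0 0; 2 -2 3 0 0 0; 2 -2 3 0 0 0; 1 -1.5 3 0 0 0; 0 0 3 0 0 0"}}

```text
time: 16.7
tool_pos: [0.4545, 0.1084, 0.1494]
ee_rot: [-3.142, -0.001, 1.459]
wrist_force: [0.5, 0.8, -0.5]
width: 0.0936
```

Request:
{"name": "step_arm", "arguments": {"increments": "0 0 0 0 0 0; 0 0 0 0 0 0; 0 0 0 0 0 0; 0 0 0 0 0 0"}}

```text
time: 17.1
tool_pos: [0.457, 0.1074, 0.1526]
ee_rot: [3.138, -0.001, 1.457]
wrist_force: [0.2, 0.7, -0.0]
width: 0.0943
```

```bash
python3 -c "
from h import *
to([.456,.107,.05],-6.5)"
```

```text
t 17.1 pos [0.457  0.1074 0.1526] rot [ 3.138  -0.0008  1.4568] F [ 0.1818  0.7196 -0.0499] w 0.0943
turn [ 0.0036 -0.0008 -0.0005]
shift cm [-0.06 -0.13 10.26]
```

Request:
{"name": "step_arm", "arguments": {"increments": "0 -0.1 3 0 0 0; 0 0 3 0 0 0; 0 0 2.5 0 0 0; 0 0 1.6 0 0 0; 0 0 0 0 0 0"}}

```text
time: 17.6
tool_pos: [0.4532, 0.1074, 0.0479]
ee_rot: [-3.138, 0.001, 1.457]
wrist_force: [0.6, -0.3, 0.1]
width: 0.0939
```

Request:
{"name": "step_arm", "arguments": {"increments": "0 0 0 0 0 0; 0 0 0 0 0 0; 0 0 0 0 0 0; 0 0 0 0 0 0; 0 0 0 0 0 0", "claw": 1}}

```text
time: 18.1
tool_pos: [0.4547, 0.1079, 0.0501]
ee_rot: [3.14, -0.0, 1.458]
wrist_force: [0.1, -0.3, 0.3]
width: 0.0574
```

Request:
{"name": "step_arm", "arguments": {"increments": "0 0 0 0 0 0; 0 0 0 0 0 0; 0 0 0 0 0 0; 0 0 0 0 0 0; 0 0 0 0 0 0"}}

```text
time: 18.6
tool_pos: [0.4543, 0.1078, 0.0494]
ee_rot: [-3.142, 0.0, 1.458]
wrist_force: [-0.3, -0.4, 0.2]
width: 0.0173
```

```bash
python3 -c "
from h import *
to([.456,.107,.20],-6.5)"
```

```text
t 18.6 pos [0.4543 0.1078 0.0494] rot [-3.1416  0.      1.4578] F [-0.3412 -0.4434  0.1996] w 0.0173
turn [-0.      0.      0.0004]
shift cm [ -0.06   0.18 -15.06]
```

The fingers closed to 17 mm without holding the jar. I'm opening and measuring where it is.

```bash
python3 - <<'E'
from fit import *
o=get_obs();T=(o["tool_pos"],o["ee_rot"]); print(o["width"],o["wrist_force"])
w=snapshot("wrist");sc=snapshot("scene");sd=snapshot("side")
for n,i in(("w10",w),("sc10",sc),("sd10",sd)):cv2.imwrite(f"pics/{n}.png",i[:,:,::-1])
def jar(n,f,T,x0):
    im=cv2.imread(f"pics/{f}.png").astype(int); d=im[:,:,2]-im[:,:,0]
    M=((d<=-1)&(im.max(2)<215)).astype(float); M=cv2.morphologyEx(M,cv2.MORPH_OPEN,np.ones((3,3)))
    P=proj(n,cyl(x0),T);a,c=P.min(0).astype(int)-15; b,e=P.max(0).astype(int)+15
    roi=np.zeros(M.shape,bool);roi[max(c,0):e,max(a,0):b]=1
    x,s=fit(M,cyl,x0,T,roi,n,step=(.005,)); print("jar",n,f,x,s.round(),M[roi].sum(), mask(hull(n,cyl(x),T)).sum().round())
jar("scene","sc10",None,[.4566,.1082]);jar("side","sd10",None,[.4566,.1082])
# ascii maps of side around jar: now vs initial
P=proj("side",cyl([.456,.107])); a,c=P.min(0).astype(int)-12;b,e=P.max(0).astype(int)+12
for f in("side0","sd10"):
    g=cv2.cvtColor(cv2.imread(f"pics/{f}.png"),cv2.COLOR_BGR2GRAY)[c:e:2,a:b]
    print(f,a,b,c,e); print("\n".join("".join("0123456789"[v//26] for v in r) for r in g))
E
```

```text
0.01731152807528749 [-0.3412 -0.4434  0.1996]
jar scene sc10 [0.4562 0.11  ] 196.0 539.0 683.0
jar side sd10 [0.4565 0.1016] 221.0 570.0 601.0
side0 277 319 243 301
666666666666666666666666566555555555666666
666666666666666666666666666655555555556666
444444455555555555555566666666665555556666
333333333333333333455666666666666556656566
433333333333333333345555555555555555555555
543333333333333333333333333333333333333333
443333333333333333333333333333333333333333
543333333333333333333334444433333333333333
443333333333334444444444444444333333333333
433333333333344444444444444444433333333333
433333333333333444444444444444333333333333
433333333333333344444444444443333333333333
433333333333332233334444433332333333333333
433333333333332222223333222223333333333333
433333333333333222222222222333333333333333
333333333333332222222222222233333333333333
333333333333332222222222222223333333333333
333333333333332222222222222223333333333333
444444444333332222222222222234555544444444
666555554433332222222222222234555555555565
666655554333332222222222222234555555555666
65555555433333322222222222234555
[... 879 characters left out ...]
456666655545
666666666665543222333333332223344444444444
444444444444333332333333332333443333444434
433433344443333223333333333334555555555444
444444455555543222222223232334566666665444
444443444444432222222233222334566666665434
444444343443332222222232322233444444444444
444334333344332222222332322233333333333444
443433333344333222223322322233344444444444
443334333333333322222222223333443333444444
334343433333333333333333333333344443444444
333343434333333433333333334434343334333333
444444444444443344443433444444434444344445
434343433444433343444433343443443334443456
443333333333333334444444444443344333444456
433333444444434445666666655544444433444444
444444556655555555454444444443444444444433
```

```bash
python3 - <<'E'
from fit import *
o=get_obs();T=(o["tool_pos"],o["ee_rot"])
im=cv2.imread("pics/w10.png").astype(int)
P=proj("wrist",disc([.456,.107]),T);print("pred lid",P.min(0),P.max(0)); print("tcp",proj("wrist",[T[0],T[0]+[0,0,.0188]],T), "base",proj("wrist",[[.456,.128,0]],T))
g=im.mean(2).astype(int)[90:330:5,190:380:2]
print("\n".join(f"{90+5*k:3d} "+"".join("0123456789"[v//26] for v in r) for k,r in enumerate(g)))
sc=cv2.imread("pics/sc10.png").mean(2).astype(int); P=proj("scene",cyl([.456,.107])); a,c=P.min(0).astype(int)-10;b,e=P.max(0).astype(int)+10
s0=cv2.imread("pics/sc8.png").mean(2).astype(int)
for s in(s0,sc): print(a,c);print("\n".join("".join("0123456789"[v//26] for v in r) for r in s[c:e:2,a:b]))
E
```

```text
pred lid [252.5601 215.0104] [322.7691 280.6226]
tcp [[284.7246 232.3954]
 [284.7205 241.5396]] base [[284.0551 190.1628]]
 90 88888888888888888842222222222222222211146557888888888889988999889988888888999999999999999999999
 95 88888888888888888888888622222222221112556678888888988888888888889999999988888888888889999998999
100 88888888888888888888888888886212211135667888888888899999888888888888998999989999988889999988999
105 88888888888888888888888888888888863568888888888889988898899888888988888899888888888898888889889
110 88888888888888888888888998888988888888888888888898888899888888999988888888888888999888888867776
115 88898888888888888988899988888899998888888888888888888888899888888898888888888888866666556666566
120 88888888888888888888888888888888888999998999888888888998889988888888887776666655566666666666666
125 88888888889998888889988888888888888888888888899888888999988889988887665556666655555666665566666
130 88998888888888888888888988888888888888888888888888988888866666666666666666666666655555556556666
135 8888999999988888888888898888888889999888888888666666556666665556666656666
[... 5458 characters left out ...]
33333333333444444444
777777777777433333333333333333444444444
777777777777554333333333333334444444444
777777777777544333333333333444444444444
776667777775433333333333333344444444444
776677776444333333333333333334444444444
766776644444333333333333333334444444444
777644444444433333333333333344444444444
644444444575433333333333333344444444444
444444557764333333333333333344444444444
444556664443333333333333333344444444444
456667444444433333333333333344444444444
444444444444444433333333444444444444444
444444444444444444444444444444444444554
444444444444444444444444444444444566664
444444444444444444444444444444677766444
444444444444444444444444444444766444444
444444444444444444444444444454644444444
```

Numeric maps of all three views show the jar still standing between the fingers. I'm letting the fingers finish closing, then test-lifting.

Request:
{"name": "step_arm", "arguments": {"increments": "0 0 0 0 0 0; 0 0 0 0 0 0; 0 0 0 0 0 0"}}

```text
time: 19.05
tool_pos: [0.4543, 0.1078, 0.0495]
ee_rot: [3.142, 0.0, 1.458]
wrist_force: [-0.3, 0.6, -1.1]
width: 0.0005
```

```bash
python3 - <<'E'
from fit import *
o=get_obs();print(o["time"],o["width"],o["wrist_force"],o["tool_pos"])
w=snapshot("wrist").mean(2)
g=w.astype(int)[195:300:4,240:340]
print("\n".join(f"{195+4*k:3d} "+"".join("0123456789"[v//26] for v in r) for k,r in enumerate(g)))
E
```

```text
19.05 0.00045475033077420053 [-0.2888  0.6311 -1.1418] [0.4543 0.1078 0.0495]
195 5666655565555555655555555555665554444443333333333333334444445555555555555555555555666655555665556555
199 6555555555555556665555555655544433333333333333333333333333333444455565665666666655555555555666555555
203 5555555566666666555555555444333333333333333333333333333333333333444455555555555555555555556666665555
207 5566665555566666666665555433333333333333344454444444333333333333333444555555555555555555555556555555
211 6555555555555556655555544333344433333333333333333333333333333333333344455556666666655555555555555555
215 5555555555566665555555444433333333333333333333333333333333333333333444445566555555555555555666555555
219 5556666555556666555555433333333344444444444444444444444444444443333333334556666655555566665555566666
223 5566666655555555554333334444444444444444444444444444444444444444444433333365555555655655666555555565
227 5555555555555555543334444444444444444444444444444444444444444444444444444333455555555556555555566666
231 5555555555555555444444444444444444444444444444444444444444444444444444444
[... 1112 characters left out ...]
1111111123321122111333111111111111111111111111111111111111111111111111
279 1111111111111111111111111111111111111123321123211332111111111111111111111111111111111111111111111111
283 1111111111111111111111111111111111111123321144211332111111111111111111111111111111111111111111111111
287 1111111111111111111111111111111111111123211144211232111111111111111111111111111111111111111111111111
291 1111111111111111111111111111111111111122211144211222111111111111111011111111111111111111111111111111
295 1111111111111111111111111111111111111122221144212222111111111111111111111011111111111111111111111111
299 1111111111111101011111111101111111001223221244212222211111111111110111111110111111111111111111111111
```

```bash
python3 - <<'E'
from fit import *
o=get_obs();T=(o["tool_pos"],o["ee_rot"]);Rt=R.from_euler('xyz',T[1])
for z in(0,-.01,-.0188,-.03,-.04): print(z,proj("wrist",T[0]+Rt.apply([[.008,.0,z],[-.008,0,z]]),T).round(1).tolist())
for n in("scene","side"):
    print(n,"tcp",proj(n,[T[0],T[0]+[0,0,.03]]).round(1).tolist())
    im=snapshot(n).mean(2).astype(int);u=proj(n,[T[0]+[0,0,.015]])[0].round().astype(int)
    print(u);print("\n".join(f"{u[1]-28+2*k} "+"".join("0123456789"[v//26] for v in r) for k,r in enumerate(im[u[1]-28:u[1]+34:2,u[0]-22:u[0]+23])))
E
```

```text
0 [[284.7, 221.2], [284.7, 243.4]]
-0.01 [[284.7, 225.4], [284.7, 248.5]]
-0.0188 [[284.7, 229.4], [284.7, 253.3]]
-0.03 [[284.7, 235.1], [284.7, 260.1]]
-0.04 [[284.7, 240.7], [284.7, 266.8]]
scene tcp [[326.6, 259.3], [327.2, 249.0]]
[327 254]
226 544434444777777764334444442444577777777777777
228 666544444677777774333444442444577777777777777
230 667776666777777754333444442444677777777777777
232 777777777777777764333444432444677777777777777
234 777777777777777764334444433444777777777777777
236 677777666666677764333344423444777777777777777
238 777777777677777653333344423445777777777777777
240 777776677777777754343344424445777777777777777
242 777666667777777654334444424445677777777777766
244 777776677777777654334444424445777777777776644
246 777777667777776443333444424446777777677644444
248 777777777777753333333444424333567777664444444
250 777677777666643333333333333333367776444444444
252 777766777777742333333333333333344444444444444
254 766777777677642333333333333333344444444444444
256 777777777777742333333333333333344444444444444
258 677777777777753333333333333333344444444444444
260 
[... 1597 characters left out ...]

272 344443333333333333333333323333444444444433333
274 433334444444433222332333322334566666665433333
276 344334444444443222222322222334566666665443333
278 333333333333332222222332322334555444444433333
280 434433334333332222222323222233333333333334333
282 444333333333332222223333332233333333333344333
284 333333333333333222222333222333333333334443433
286 343333333333333333332323333333433333344444433
288 333333333333333333333333333433333333333333333
290 333333334333333333333333333333333343333334443
292 333333333334433333343333334344333333343455543
294 333333333333333333343333333333333333333456654
296 333333333343333345555555555544344333443455554
298 433334455555444555565555544444333333333344443
```

The fingers are fully shut while all the views still show the jar around them, with the lid cutting the fingers at z ≈ 0.083. The fingers seem to meet no resistance from it. I'm lifting a little and checking whether the jar moves.

Request:
{"name": "step_arm", "arguments": {"increments": "0 0 -0.5 0 0 0; 0 0 -0.5 0 0 0; 0 0 -1 0 0 0; 0 0 -1 0 0 0; 0 0 0 0 0 0"}}

```text
time: 19.7
tool_pos: [0.456, 0.108, 0.082]
ee_rot: [3.137, -0.001, 1.458]
wrist_force: [-0.3, 0.4, -0.4]
width: 0.0006
```

```bash
python3 - <<'E'
from fit import *
o=get_obs();T=(o["tool_pos"],o["ee_rot"]);print(o["width"],o["wrist_force"],T)
w=snapshot("wrist");cv2.imwrite("pics/w11.png",w[:,:,::-1]);w=w.mean(2).astype(int)
c=proj("wrist",disc([.456,.107]),T);print("lid pred if unmoved",c.min(0),c.max(0)); c=proj("wrist",disc([.456,.107],h=.11),T);print("if lifted",c.min(0),c.max(0))
print("\n".join(f"{170+5*k:3d} "+"".join("0123456789"[v//26] for v in r) for k,r in enumerate(w[170:300:5,220:350])))
E
```

```text
0.0006426757565619113 [-0.2813  0.3951 -0.4394] (array([0.456, 0.108, 0.082]), array([ 3.137 , -0.001 ,  1.4578]))
lid pred if unmoved [254.5463 203.2236] [315.0927 260.8627]
if lifted [250.3937 214.4513] [319.7004 279.3164]
170 6678888888888888886665566555556565656655555666665555555555566666665566655555555555566666665555655555666555555566666555555555555555
175 5556688898888888766666555556666666666555666666555555555555655666666655556665666655556666666555556666666666666655555566666666555555
180 5666568889988888866655555556665555555666666656666666656555555555555566666565555556555655555556666655655555555566555655555555555555
185 5555556888888888886666555566666655555566665555555655555555555555555555555666666666555555555555555555555555665555555555565555555655
190 5555555566888888887666666566555555555555555666665555443333333333333333333344444555555555555555555655555566555555666666565655666555
195 5666666666688888865555555555566666666655555555443333333333333333333333333333333344455555555566555555555666665555555556665555555556
200 5555555666678999886666565665555556666655655544333334433333333
[... 1934 characters left out ...]
9888888888888888888888888
275 1111111111111111111111111111111111111111111111111111111111233211442113331111111111111111111111111111111111111111111111111111111111
280 1111111111111111111111111111111111111111111111111111111111233211442112321111111111111111111111111111111111111111111111111111111111
285 1111111111111111111111111111111111111111111111111111111111233111442112321111111111111111111111111111111111111111111111111111111111
290 1111111111111111111111111111111111111111111111111111111111222111442112321111111111111111111111111111111111111111111111111111111111
295 1111111111111111111111111111111111111111111111111111111111222211442122221111111111111111111111111111111111111111111111111111111111
```

The jar hasn't moved, and the fingertips sit at the same image row (~238) whatever the height. So the fingers physically end about 35 mm above the reported TCP and simply closed above the lid. The crop of the gauge also showed the fingertips only at its top edge. I'm re-grasping about 33 mm lower.

Request:
{"name": "step_arm", "arguments": {"increments": "0 0 -2 0 0 0; 0 0 0 0 0 0; 0 0 0 0 0 0; 0 0 0 0 0 0; 0 0 0 0 0 0", "claw": -1}}

```text
time: 20.25
tool_pos: [0.4537, 0.1077, 0.0984]
ee_rot: [-3.14, 0.0, 1.458]
wrist_force: [-0.2, 0.5, -0.2]
width: 0.0369
```

Request:
{"name": "step_arm", "arguments": {"increments": "0 0 0 0 0 0; 0 0 0 0 0 0; 0 0 0 0 0 0; 0 0 0 0 0 0; 0 0 0 0 0 0"}}

```text
time: 20.75
tool_pos: [0.4543, 0.1078, 0.0995]
ee_rot: [3.141, -0.0, 1.458]
wrist_force: [0.2, 0.3, 0.3]
width: 0.0773
```

Request:
{"name": "step_arm", "arguments": {"increments": "0 0 0 0 0 0; 0 0 0 0 0 0"}}

```text
time: 20.95
tool_pos: [0.4544, 0.1078, 0.0995]
ee_rot: [3.141, -0.0, 1.458]
wrist_force: [-0.5, 0.6, 0.2]
width: 0.0918
```

```bash
python3 - <<'E'
from fit import *
o=get_obs();T=(o["tool_pos"],o["ee_rot"]);to([.456,.107,.016],-6.5,o)
w=snapshot("wrist");cv2.imwrite("pics/w12.png",w[:,:,::-1]); im=w.astype(int)
d=im[:,:,0]-im[:,:,2]; M=((d<=-1)&(im.max(2)<215)).astype(float); M=cv2.morphologyEx(M,cv2.MORPH_OPEN,np.ones((3,3)))
x0=[.456,.107];P=proj("wrist",cyl(x0),T);a,c=P.min(0).astype(int)-6; b,e=P.max(0).astype(int)+6
roi=np.zeros(M.shape,bool);roi[c:min(e,272),a:b]=1
print(fit(M,cyl,x0,T,roi,step=(.005,)),M[roi].sum())
g=im.mean(2).astype(int); print("\n".join(f"{170+6*k:3d} "+"".join("0123456789"[v//26] for v in r) for k,r in enumerate(g[170:290:6,160:410:2])))
E
```

```text
t 20.95 pos [0.4544 0.1078 0.0995] rot [ 3.1414 -0.      1.4578] F [-0.4854  0.5714  0.1513] w 0.0918
turn [ 0.0002 -0.      0.0005]
shift cm [-0.06  0.17  8.35]
(array([0.4552, 0.1074]), np.float64(238.3921568627451)) 2959.0
170 88888889665556666666666665555566666689888986555556655565555556665555655566665566666565556655655665555555666555556555555555655
176 66656666665555566666666666556666566688888965556555556666655555556665655666555666556555555555565565555666555555566665555555555
182 65565556666555566556665666556555555568888886666666666655555554555555666655555555555665555555556656555566666666665556655555555
188 65555666555556656655565666556655556667888886555555555665443333333333344566666555556555655565565666656556666555556565555556556
194 55666665555555556666665566655555555555689965565566666543334333333334433345555555555665556666556555555555566555555556666655555
200 66555655555665566555555555555555555666678876555566555533334444444444433345556555555555666556555666665665555556555655666656665
206 655665556555665655555556665556655665555688866666665533444444444444444444434666556655666666
[... 1025 characters left out ...]
88888888899899999999888888311111113344444434588898
260 55544443344343211111111125556655688888888888888989999999888888888888888889888988889988889998889989998211111111133444443434699
266 54333433333321111111111389889988998888888888998889888989888888888998888899888888988888888898899999888821111111111334444434334
272 33333333432111111111118888898888889988998889988999888888889998888888998999888888888888998888989988888996111111111112344334333
278 44334333211111111111588888999888888888899888999888888999988888888889988998988888889999999989998999889988831111111111123434333
284 33433311111111111128998888888888888888998888888898889988888888888889866665566666666666666666666666666666632111111111111233333
```

Request:
{"name": "step_arm", "arguments": {"increments": "0 0.05 2.5 0 0 0; 0 0 2.5 0 0 0; 0 0 1.8 0 0 0; 0 0 1 0 0 0; 0 0 0.5 0 0 0"}}

```text
time: 21.5
tool_pos: [0.4543, 0.1077, 0.0156]
ee_rot: [-3.14, 0.0, 1.458]
wrist_force: [-0.6, 0.1, -0.2]
width: 0.0939
```

Request:
{"name": "step_arm", "arguments": {"increments": "0 0 0 0 0 0; 0 0 0 0 0 0; 0 0 0 0 0 0; 0 0 0 0 0 0; 0 0 0 0 0 0", "claw": 1}}

```text
time: 22.0
tool_pos: [0.4552, 0.1078, 0.017]
ee_rot: [3.14, -0.0, 1.458]
wrist_force: [0.0, -0.5, 0.3]
width: 0.0572
```

Request:
{"name": "step_arm", "arguments": {"increments": "0 0 0 0 0 0; 0 0 0 0 0 0; 0 0 0 0 0 0; 0 0 0 0 0 0"}}

```text
time: 22.4
tool_pos: [0.455, 0.1077, 0.0166]
ee_rot: [3.141, -0.0, 1.458]
wrist_force: [0.8, 0.1, 0.3]
width: 0.0414
```

```bash
python3 - <<'E'
from fit import *
o=get_obs();to([.456,.107,.2],-6.5,o)
g=snapshot("scene").mean(2).astype(int)
for z in(.05,.08): print(proj("scene",[[.455,.107,z]]))
u=proj("scene",[[.455,.107,.06]])[0].astype(int)
print("\n".join(f"{u[1]-26+2*k} "+"".join("0123456789"[v//26] for v in r) for k,r in enumerate(g[u[1]-26:u[1]+30:2,u[0]-26:u[0]+27])))
E
```

```text
t 22.4 pos [0.455  0.1077 0.0166] rot [ 3.1412 -0.0001  1.4577] F [0.8312 0.0756 0.2706] w 0.0414
turn [ 0.0004 -0.0001  0.0004]
shift cm [ -0.06   0.12 -18.34]
[[326.1893 259.1107]]
[[326.7273 248.7632]]
229 44432111111232111112222111111125643444444577777777777
231 44444333334443222222223111111126522344444577777777777
233 44444443444443222232222111123557410113444577777777777
235 44344432244444333443432245777777410012444677777777777
237 76544333244445544433444577777777310012444677777777777
239 77776544344446543444444567777777310013444777777777664
241 77777776444346543444444577777777200013445777777776444
243 77777777766677543444444577777777200014445777777744444
245 77777777777776443444444443334454211014445777764444444
247 77777777777777433444444333333333332124446776444444444
249 77777777677777433444444333333333333324446444444444444
251 77767777767777433444444333333333333324443444444444444
253 77777777677777543444444333333333333334444444444444444
255 77777777777777433444444333333333333334444444444444444
257 67777777777777434444444333333333333334444444444444444
259 77777777777777443344443333333333334444444444444444444
261 77777777777777765444443333333333344444444444444444444
263 77777777677777777434443333333333334444444444444444444
265 77777777777776644433333333333333333444444444444444444
267 77777776777664444433333333333333333444444444444444444
269 77777777644444444443333333333333333444444444444444444
271 77777664444444457643333333333333334444444444444444444
273 77764444444457777432333333333333334444444444444444444
275 64444444455777644333333333333333334444444444444444444
277 44444446664444444443333333333333344444444444444444444
279 44444444444444444444443333333344444444444444444444444
281 44444444444444444444444444444444444444444456664444444
283 44444444444444444444444444444444444444444546444444445
```

Gripped at 41.4 mm. I'm lifting and moving over the crate, and will refine the crate's pose from above.

Request:
{"name": "step_arm", "arguments": {"increments": "0 0 -1 0 0 0; 0 0 -3 0 0 0; 0 0 -4 0 0 0; 0 0 -4 0 0 0; 0 0 -4 0 0 0"}}

```text
time: 22.95
tool_pos: [0.454, 0.1077, 0.1779]
ee_rot: [-3.141, 0.0, 1.458]
wrist_force: [0.6, -0.4, -2.3]
width: 0.0418
```

Request:
{"name": "step_arm", "arguments": {"increments": "0 3 0 0 0 0; 0 4 0 0 0 0; 0 4 0 0 0 0; 0 4 0 0 0 0; 0 1.5 0 0 0 0"}}

```text
time: 23.45
tool_pos: [0.621, 0.0883, 0.1747]
ee_rot: [-3.14, 0.001, 1.457]
wrist_force: [-0.5, -0.3, -3.1]
width: 0.0413
```

Request:
{"name": "step_arm", "arguments": {"increments": "0 0 0 0 0 0; 0 0 0 0 0 0; 0 0 0 0 0 0; 0 0 0 0 0 0"}}

```text
time: 23.85
tool_pos: [0.6179, 0.0894, 0.1772]
ee_rot: [3.141, -0.0, 1.458]
wrist_force: [0.7, 0.2, -2.0]
width: 0.0417
```

```bash
cat >> fit.py <<'E'
def crate(n,im,T,x0,rmax=420):
    D=(im.astype(int).max(2)<75).astype(float)
    P=proj(n,box(x0),T); a,c=P.min(0).astype(int)-6; b,d=P.max(0).astype(int)+6
    roi=np.zeros(D.shape,bool);roi[max(c,0):min(d,rmax),max(a,0):b]=1
    for t in ([.616,.0875],[.630,.197]): roi&=~(mask(hull(n,cyl(t,.019,.096),T))>0)
    x,e=fit(D,box,x0,T,roi,n,step=(.005,.005,.03)); print(n,"crate",x,e.round(),int(D[roi].sum()),"roi",a,c,b,d); return x
def cell(x,k): return np.array(x[:2])+R.from_euler('z',x[2]).apply([0,(k-1.5)*.058,0])[:2]
E
python3 - <<'E'
from fit import *
o=get_obs();T=(o["tool_pos"],o["ee_rot"]);to([.626,.142,.16],-6.5,o)
w=snapshot("wrist");cv2.imwrite("pics/w13.png",w[:,:,::-1]);np.save("pics/T13.npy",np.array(T))
for r in(190,220):
    x=crate("wrist",w,T,[.629,.171,-.113],r);print(cell(x,1),cell(x,3))
g=w.mean(2).astype(int); print("\n".join(f"{6*k:3d} "+"".join("0123456789"[v//26] for v in r) for k,r in enumerate(g[0:290:6,200:380:2])))
E
```

```text
t 23.85 pos [0.6179 0.0894 0.1772] rot [ 3.141  -0.0002  1.4583] F [ 0.7365  0.2267 -1.9851] w 0.0417
turn [ 0.0006 -0.0002  0.0009]
shift cm [5.31 0.21 1.72]
wrist crate [ 0.6277  0.1691 -0.1222] 332.0 7791 roi 251 6 321 232
[0.6241 0.1403] [0.6383 0.2554]
wrist crate [ 0.6277  0.1688 -0.1162] 477.0 8147 roi 251 6 321 232
[0.6243 0.14  ] [0.6378 0.2552]
  0 898888888888899888898988888888888899988888889989988888988888888888888888888888888888888888
  6 989998889988988888888888888888888988888888888989888888889888888888888888888888888888888888
 12 998989888999888999999888888888888888888888888888888888888889888888888888888888888888888889
 18 899998988899899999888999889982222212212221211112111112212388888888888888888888888888888888
 24 889999889889998888899899888982222222112211111111111111122268888888888888888888888888888888
 30 888898899999999899988999888882222222222222222222222222212266888888888888888898888888888888
 36 998998899999988999998998899982222222222222222222222222212257888888988888888888988888888888
 42 99888899999989999888998889988221222222222222222222222221225788888888888888
[... 3211 characters left out ...]
44443211244444444479889999999888888
252 998998989874444443443211344444444444444444444444444444444444321124444444444899999888888888
258 566666556444444444432112444444444444444444444444444444444444442112444444444468899888888898
264 888777754444444443311124444444444444444444444444444444444444444111233434444444889988999888
270 898998433344333333111124444444444444444444444444444444444444444111123433344444458999888787
276 158854443343434432111114444444444444444444444444444444444444444111112333433443434788211111
282 127434334343343321111117444444444444444444444444444444444444466111111233333433334348111111
288 113333344333333111111179964444444444444444444444444444444444689411111123333333343342111111
```

Crate from directly above: (0.628, 0.169), yaw −6.8°, so cell1 is at (0.6245, 0.1405). I'm moving over cell1.

```bash
python3 -c "
from h import *
to([.6245,.141,.15],-6.8)"
```

```text
t 23.9 pos [0.618  0.0894 0.1773] rot [ 3.1408 -0.0002  1.4583] F [-0.6325  0.1092 -2.2692] w 0.0415
turn [ 0.0008 -0.0002  0.0062]
shift cm [5.2  0.06 2.73]
```

Request:
{"name": "step_arm", "arguments": {"increments": "1.7 0.06 0.5 0 0 0.006; 1.7 0 0.5 0 0 0; 1.8 0 0.7 0 0 0; 0 0 1 0 0 0; 0 0 0 0 0 0"}}

```text
time: 24.4
tool_pos: [0.6239, 0.1412, 0.1467]
ee_rot: [-3.137, 0.002, 1.453]
wrist_force: [-0.8, 0.5, -2.1]
width: 0.0418
```

Request:
{"name": "step_arm", "arguments": {"increments": "0 0 0 0 0 0; 0 0 0 0 0 0; 0 0 0 0 0 0; 0 0 0 0 0 0"}}

```text
time: 24.8
tool_pos: [0.6258, 0.1403, 0.1501]
ee_rot: [3.14, -0.0, 1.451]
wrist_force: [0.8, -0.5, -2.4]
width: 0.0412
```

```bash
python3 -c "
from h import *
to([.6245,.141,.0206],-6.8)"
```

```text
t 24.8 pos [0.6258 0.1403 0.1501] rot [ 3.1405 -0.0002  1.4511] F [ 0.7713 -0.527  -2.3615] w 0.0412
turn [ 0.0011 -0.0002 -0.001 ]
shift cm [ 0.05 -0.15 12.95]
```

Descend to 1 cm above the floor, then creep.

Request:
{"name": "step_arm", "arguments": {"increments": "0 -0.1 3 0 0 0; 0 0 3.5 0 0 0; 0 0 2 0 0 0; 0 0 1 0 0 0; 0 0 0 0 0 0"}}

```text
time: 25.3
tool_pos: [0.6234, 0.1405, 0.0528]
ee_rot: [-3.139, 0.001, 1.452]
wrist_force: [0.5, 0.4, -3.0]
width: 0.0418
```

Request:
{"name": "step_arm", "arguments": {"increments": "0 0 0.7 0 0 0; 0 0 0.7 0 0 0; 0 0 0.7 0 0 0; 0 0 0 0 0 0; 0 0 0 0 0 0"}}

```text
time: 25.8
tool_pos: [0.6244, 0.1408, 0.0334]
ee_rot: [-3.141, 0.0, 1.452]
wrist_force: [0.7, 0.3, -2.1]
width: 0.0414
```

```bash
python3 -c "
from h import *
to([.6245,.141,.0206],-6.8)"
```

```text
t 25.8 pos [0.6244 0.1408 0.0334] rot [-3.1414  0.0001  1.4518] F [ 0.7446  0.2634 -2.1239] w 0.0414
turn [-0.0002  0.0001 -0.0003]
shift cm [0.02 0.01 1.28]
```

Request:
{"name": "step_arm", "arguments": {"increments": "0 0 0.4 0 0 0; 0 0 0.3 0 0 0; 0 0 0.3 0 0 0; 0 0 0 0 0 0; 0 0 0 0 0 0"}}

```text
time: 26.3
tool_pos: [0.6244, 0.1408, 0.0233]
ee_rot: [-3.141, 0.0, 1.452]
wrist_force: [0.1, 0.4, -2.1]
width: 0.0413
```

Request:
{"name": "step_arm", "arguments": {"increments": "0 0 0.1 0 0 0; 0 0 0.1 0 0 0; 0 0 0 0 0 0; 0 0 0 0 0 0"}}

```text
time: 26.7
tool_pos: [0.6245, 0.1408, 0.0215]
ee_rot: [3.142, 0.0, 1.452]
wrist_force: [0.4, -0.1, -3.1]
width: 0.0416
```

Request:
{"name": "step_arm", "arguments": {"increments": "0 0 0.06 0 0 0; 0 0 0.06 0 0 0; 0 0 0 0 0 0; 0 0 0 0 0 0"}}

```text
time: 27.1
tool_pos: [0.6246, 0.1409, 0.0207]
ee_rot: [3.141, -0.0, 1.452]
wrist_force: [-0.3, -0.2, -0.1]
width: 0.0416
```

Request:
{"name": "step_arm", "arguments": {"increments": "0 0 0.05 0 0 0; 0 0 0 0 0 0; 0 0 0 0 0 0"}}

```text
time: 27.4
tool_pos: [0.6246, 0.1409, 0.0207]
ee_rot: [3.141, -0.0, 1.452]
wrist_force: [-1.8, -0.4, 3.1]
width: 0.0418
```

The floor is touched at TCP 0.0207, as expected (0.0206), with a gentle 3–5 N. I'm releasing, rising, and heading toward the second jar.

Request:
{"name": "step_arm", "arguments": {"increments": "0 0 -0.05 0 0 0; 0 0 0 0 0 0; 0 0 0 0 0 0; 0 0 0 0 0 0; 0 0 0 0 0 0", "claw": -1}}

```text
time: 27.9
tool_pos: [0.6244, 0.1408, 0.0201]
ee_rot: [-3.142, 0.0, 1.452]
wrist_force: [0.0, 0.2, 0.8]
width: 0.0779
```

Request:
{"name": "step_arm", "arguments": {"increments": "0 0 0 0 0 0; 0 0 0 0 0 0; 0 0 -2 0 0 0; 0 0 -4 0 0 0; 0 0 -4 0 0 0"}}

```text
time: 28.4
tool_pos: [0.6235, 0.1407, 0.1202]
ee_rot: [-3.139, 0.001, 1.452]
wrist_force: [0.7, -0.1, 1.6]
width: 0.0939
```

Request:
{"name": "step_arm", "arguments": {"increments": "0 0 -4 0 0 0; 0 0 -1 0 0 0; 0 0 0 0 0 0; 0 0 0 0 0 0; 0 0 0 0 0 0"}}

```text
time: 28.9
tool_pos: [0.623, 0.1406, 0.1669]
ee_rot: [-3.136, 0.001, 1.452]
wrist_force: [0.1, 0.2, -0.2]
width: 0.094
```

```bash
cat >> fit.py <<'E'
def jar(n,im,T,x0,z0=0,rmax=420,mg=7):
    im=im.astype(int); d=im[:,:,0]-im[:,:,2]
    M=((d<=-1)&(im.max(2)<215)).astype(float); M=cv2.morphologyEx(M,cv2.MORPH_OPEN,np.ones((3,3)))
    gen=(lambda x:cyl(x)) if z0==0 else (lambda x:disc(x,h=z0))
    P=proj(n,gen(x0),T);a,c=P.min(0).astype(int)-mg; b,e=P.max(0).astype(int)+mg
    roi=np.zeros(M.shape,bool);roi[max(c,0):min(e,rmax),max(a,0):b]=1
    x,s=fit(M,gen,x0,T,roi,n,step=(.005,)); print("jar",n,x,"err",s.round(),"mask",M[roi].sum(),"rows",c,e,"cols",a,b); return x
E
python3 - <<'E'
from fit import *
o=get_obs();T=(o["tool_pos"],o["ee_rot"]);to([.456,-.15,.20],-6.8,o)
w=snapshot("wrist");cv2.imwrite("pics/w14.png",w[:,:,::-1])
jar("wrist",w,T,[.6245,.1405],.084); jar("side",snapshot("side"),None,[.6245,.1405],.084);jar("scene",snapshot("scene"),None,[.6245,.1405],.084)
E
```

```text
t 28.9 pos [0.623  0.1406 0.1669] rot [-3.1363  0.0014  1.4517] F [ 0.1161  0.2127 -0.1614] w 0.094
turn [-0.0053  0.0014 -0.0004]
shift cm [-30.85 -13.15  -3.2 ]
jar wrist [0.6249 0.1424] err 374.0 mask 1997.0 rows 175 233 cols 257 316
jar side [0.6221 0.1575] err 148.0 mask 367.0 rows 257 285 cols 211 243
jar scene [0.6365 0.1539] err 178.0 mask 388.0 rows 271 298 cols 266 300
```

Jar one stands in cell1: the wrist fit finds its lid at (0.625, 0.142), at lid height. Now to the second jar.

Request:
{"name": "step_arm", "arguments": {"increments": "-3 -2.6 -0.6 0 0 0; -4 -2.6 -0.6 0 0 0; -4 -2.6 -0.6 0 0 0; -4 -2.6 -0.6 0 0 0; -4 -2.6 -0.6 0 0 0"}}

```text
time: 29.55
tool_pos: [0.4711, -0.0334, 0.1997]
ee_rot: [-3.141, 0.0, 1.452]
wrist_force: [-0.1, -0.6, 0.2]
width: 0.0942
```

Request:
{"name": "step_arm", "arguments": {"increments": "-4 0 0 0 0 0; -4 0 0 0 0 0; -3.5 0 0 0 0 0; 0 0 0 0 0 0; 0 0 0 0 0 0"}}

```text
time: 30.05
tool_pos: [0.4588, -0.1467, 0.1996]
ee_rot: [-3.14, -0.001, 1.45]
wrist_force: [0.8, 0.3, -0.4]
width: 0.0936
```

Request:
{"name": "step_arm", "arguments": {"increments": "0 0 0 0 0 0; 0 0 0 0 0 0; 0 0 0 0 0 0"}}

```text
time: 30.35
tool_pos: [0.4594, -0.1455, 0.2003]
ee_rot: [3.141, -0.0, 1.454]
wrist_force: [-0.4, 1.0, -0.4]
width: 0.0945
```

```bash
python3 - <<'E'
from fit import *
o=get_obs();T=(o["tool_pos"],o["ee_rot"])
w=snapshot("wrist");cv2.imwrite("pics/w15.png",w[:,:,::-1])
x=jar("wrist",w,T,[.455,-.087],rmax=235,mg=10); to([x[0],x[1],.0166],-6.8,o)
P=proj("wrist",cyl(x),T);a,c=P.min(0).astype(int)-10;b,e=P.max(0).astype(int)+10
g=w.mean(2).astype(int);print(a,c);print("\n".join("".join("0123456789"[v//26] for v in r) for r in g[c:e:4,a:b:2]))
E
```

```text
jar wrist [ 0.4542 -0.088 ] err 131.0 mask 1272.0 rows 111 172 cols 243 304
t 30.35 pos [ 0.4594 -0.1455  0.2003] rot [ 3.1415 -0.0002  1.4537] F [-0.45    0.9686 -0.4002] w 0.0945
turn [ 0.0001 -0.0002  0.0016]
shift cm [ 5.65 -1.19 18.37]
242 112
5555555556888888888888888888888
5555555558888888888888888888888
5555555588888888888878888888888
5555555588887666666555555556788
5555555886666666666666555555558
5555556666666666666666665555555
5555557666666666666666666555555
5555566666666666666666666655555
5555786666666666666666666655557
5555686666444466666666666655555
5555567544444444444444456555555
5555555544444444444444445555555
5555555555544344444444555555555
5555555555555555555555555555555
5555555555555555555555555555555
8888765555555555555555555555555
```

Request:
{"name": "step_arm", "arguments": {"increments": "2.5 -0.6 2 0 0 0; 2.15 -0.6 3 0 0 0; 1 0 3 0 0 0; 0 0 2 0 0 0; 0 0 0 0 0 0"}}

```text
time: 30.9
tool_pos: [0.4515, -0.0874, 0.097]
ee_rot: [-3.135, -0.001, 1.454]
wrist_force: [-0.3, -0.6, -0.9]
width: 0.0942
```

Request:
{"name": "step_arm", "arguments": {"increments": "0 0 0 0 0 0; 0 0 0 0 0 0; 0 0 0 0 0 0; 0 0 0 0 0 0"}}

```text
time: 31.3
tool_pos: [0.4547, -0.0895, 0.1015]
ee_rot: [3.139, 0.0, 1.451]
wrist_force: [0.2, 0.7, -0.5]
width: 0.0941
```

```bash
python3 - <<'E'
from fit import *
o=get_obs();T=(o["tool_pos"],o["ee_rot"])
w=snapshot("wrist")
x=jar("wrist",w,T,[.4542,-.088],rmax=272,mg=8); to([x[0],x[1],.0166],-6.8,o)
E
```

```text
jar wrist [ 0.4548 -0.0869] err 248.0 mask 2885.0 rows 170 256 cols 247 319
t 31.3 pos [ 0.4547 -0.0895  0.1015] rot [3.1393 0.0004 1.4514] F [ 0.1605  0.7054 -0.4628] w 0.0941
turn [ 0.0023  0.0004 -0.0007]
shift cm [ 0.26 -0.05  8.49]
```

Request:
{"name": "step_arm", "arguments": {"increments": "0.18 0 2.5 0 0 0; 0 0 2.5 0 0 0; 0 0 1.9 0 0 0; 0 0 1 0 0 0; 0 0 0.5 0 0 0"}}

```text
time: 31.85
tool_pos: [0.4538, -0.0872, 0.0156]
ee_rot: [-3.141, -0.0, 1.452]
wrist_force: [0.2, -0.4, 0.7]
width: 0.0944
```

Request:
{"name": "step_arm", "arguments": {"increments": "0 0 0 0 0 0; 0 0 0 0 0 0; 0 0 0 0 0 0; 0 0 0 0 0 0; 0 0 0 0 0 0", "claw": 1}}

```text
time: 32.35
tool_pos: [0.4546, -0.0874, 0.0169]
ee_rot: [3.14, 0.0, 1.452]
wrist_force: [0.3, -0.1, -0.2]
width: 0.0576
```

Request:
{"name": "step_arm", "arguments": {"increments": "0 0 0 0 0 0; 0 0 0 0 0 0; 0 0 0 0 0 0; 0 0 0 0 0 0; 0 0 0 0 0 0"}}

```text
time: 32.85
tool_pos: [0.4543, -0.0873, 0.0164]
ee_rot: [3.141, 0.0, 1.452]
wrist_force: [0.6, 0.1, -0.2]
width: 0.0414
```

Request:
{"name": "step_arm", "arguments": {"increments": "0 0 -1 0 0 0; 0 0 -3 0 0 0; 0 0 -4 0 0 0; 0 0 -4 0 0 0; 0 0 -4 0 0 0"}}

```text
time: 33.35
tool_pos: [0.4536, -0.0871, 0.178]
ee_rot: [-3.141, -0.0, 1.452]
wrist_force: [0.4, -1.1, -1.3]
width: 0.0417
```

Request:
{"name": "step_arm", "arguments": {"increments": "3 1.5 0 0 0 0; 4 1.5 0 0 0 0; 4 1.5 0 0 0 0; 4 1.5 0 0 0 0; 4 1.5 0 0 0 0"}}

```text
time: 33.85
tool_pos: [0.5515, 0.094, 0.1765]
ee_rot: [-3.141, 0.0, 1.452]
wrist_force: [-0.2, 0.4, -1.7]
width: 0.0414
```

Request:
{"name": "step_arm", "arguments": {"increments": "4 1.5 0 0 0 0; 4 1.5 0 0 0 0; 3 1.5 0 0 0 0; 2 1 0 0 0 0; 0 0 0 0 0 0"}}

```text
time: 34.35
tool_pos: [0.6215, 0.2175, 0.1749]
ee_rot: [-3.14, -0.0, 1.455]
wrist_force: [1.1, 0.0, -2.0]
width: 0.0415
```

Request:
{"name": "step_arm", "arguments": {"increments": "0 0 0 0 0 0; 0 0 0 0 0 0; 0 0 0 0 0 0; 0 0 0 0 0 0"}}

```text
time: 34.75
tool_pos: [0.621, 0.2141, 0.1769]
ee_rot: [3.141, -0.0, 1.451]
wrist_force: [0.2, -0.4, -1.4]
width: 0.0412
```

```bash
python3 - <<'E'
from fit import *
o=get_obs();T=(o["tool_pos"],o["ee_rot"])
to([.638,.256,.06],-6.8,o)
w=snapshot("wrist");crate("wrist",w,T,[.628,.169,-.118],235)
E
```

```text
t 34.75 pos [0.621  0.2141 0.1769] rot [ 3.141  -0.0001  1.4506] F [ 0.2215 -0.3975 -1.3901] w 0.0412
turn [ 0.0006 -0.0001 -0.0015]
shift cm [ 4.36  1.18 11.69]
wrist crate [ 0.6285  0.1697 -0.1143] 462.0 4099 roi 260 119 331 328
```

The crate fit repeats at (0.6285, 0.1697), which puts cell3 at (0.638, 0.256).

Request:
{"name": "step_arm", "arguments": {"increments": "1.5 0.4 0 0 0 0; 1.5 0.4 0 0 0 0; 1.36 0.38 0 0 0 0; 0 0 1 0 0 0; 0 0 1 0 0 0"}}

```text
time: 35.3
tool_pos: [0.638, 0.2565, 0.1557]
ee_rot: [3.141, 0.0, 1.452]
wrist_force: [1.0, -1.1, -1.4]
width: 0.0414
```

Request:
{"name": "step_arm", "arguments": {"increments": "0 0 0 0 0 0; 0 0 0 0 0 0; 0 0 0 0 0 0; 0 0 0 0 0 0; 0 0 0 0 0 0"}}

```text
time: 35.8
tool_pos: [0.6383, 0.2568, 0.157]
ee_rot: [3.14, -0.0, 1.452]
wrist_force: [0.1, 0.4, -1.9]
width: 0.0414
```

```bash
python3 -c "
from h import *
to([.638,.256,.0204],-6.8)"
```

```text
t 35.8 pos [0.6383 0.2568 0.157 ] rot [ 3.1405 -0.0004  1.4516] F [ 0.084   0.4025 -1.9381] w 0.0414
turn [ 0.0011 -0.0004 -0.0005]
shift cm [-0.09 -0.04 13.66]
```

Request:
{"name": "step_arm", "arguments": {"increments": "-0.08 0 3 0 0 0; 0 0 3.5 0 0 0; 0 0 2.4 0 0 0; 0 0 1 0 0 0; 0 0 0.7 0 0 0"}}

```text
time: 36.3
tool_pos: [0.6378, 0.2561, 0.0496]
ee_rot: [-3.141, 0.0, 1.452]
wrist_force: [0.6, -0.6, -1.5]
width: 0.0415
```

Request:
{"name": "step_arm", "arguments": {"increments": "0 0 0.7 0 0 0; 0 0 0.7 0 0 0; 0 0 0.5 0 0 0; 0 0 0 0 0 0; 0 0 0 0 0 0"}}

```text
time: 36.8
tool_pos: [0.6383, 0.2562, 0.0317]
ee_rot: [3.141, -0.0, 1.452]
wrist_force: [-0.0, 0.1, -1.2]
width: 0.0414
```

Request:
{"name": "step_arm", "arguments": {"increments": "0 0 0.3 0 0 0; 0 0 0.3 0 0 0; 0 0 0.15 0 0 0; 0 0 0 0 0 0; 0 0 0 0 0 0"}}

```text
time: 37.3
tool_pos: [0.638, 0.2561, 0.0237]
ee_rot: [3.142, 0.0, 1.452]
wrist_force: [-0.5, 0.5, -2.3]
width: 0.0418
```

Request:
{"name": "step_arm", "arguments": {"increments": "0 0 0.1 0 0 0; 0 0 0.1 0 0 0; 0 0 0 0 0 0; 0 0 0 0 0 0"}}

```text
time: 37.7
tool_pos: [0.638, 0.2561, 0.0217]
ee_rot: [-3.142, 0.0, 1.452]
wrist_force: [0.8, -0.6, -1.2]
width: 0.0419
```

Request:
{"name": "step_arm", "arguments": {"increments": "0 0 0.06 0 0 0; 0 0 0.06 0 0 0; 0 0 0 0 0 0; 0 0 0 0 0 0"}}

```text
time: 38.1
tool_pos: [0.638, 0.2561, 0.0206]
ee_rot: [-3.142, 0.0, 1.452]
wrist_force: [1.0, -0.5, -1.0]
width: 0.0413
```

Request:
{"name": "step_arm", "arguments": {"increments": "0 0 0.05 0 0 0; 0 0 0 0 0 0; 0 0 0 0 0 0"}}

```text
time: 38.4
tool_pos: [0.6381, 0.2562, 0.0205]
ee_rot: [3.141, -0.0, 1.452]
wrist_force: [-0.9, -0.0, -0.4]
width: 0.0414
```

Request:
{"name": "step_arm", "arguments": {"increments": "0 0 0.04 0 0 0; 0 0 0 0 0 0; 0 0 0 0 0 0"}}

```text
time: 38.7
tool_pos: [0.6382, 0.2562, 0.0205]
ee_rot: [3.141, -0.0, 1.452]
wrist_force: [-1.6, -0.8, 3.0]
width: 0.0414
```

Jar two is on the floor (+3 N at TCP 0.0205). Release, rise, verify.

Request:
{"name": "step_arm", "arguments": {"increments": "0 0 -0.04 0 0 0; 0 0 0 0 0 0; 0 0 0 0 0 0; 0 0 0 0 0 0; 0 0 0 0 0 0", "claw": -1}}

```text
time: 39.2
tool_pos: [0.638, 0.2561, 0.0199]
ee_rot: [-3.142, 0.0, 1.452]
wrist_force: [-0.6, 0.3, 0.1]
width: 0.078
```

Request:
{"name": "step_arm", "arguments": {"increments": "0 0 0 0 0 0; 0 0 0 0 0 0; 0 0 -2 0 0 0; 0 0 -4 0 0 0; 0 0 -4 0 0 0"}}

```text
time: 39.7
tool_pos: [0.6371, 0.2559, 0.1198]
ee_rot: [-3.139, 0.001, 1.452]
wrist_force: [-0.2, 0.1, 0.5]
width: 0.0936
```

Request:
{"name": "step_arm", "arguments": {"increments": "-2 -3 -4 0 0 0; -4 -4 -4 0 0 0; -4 -2 -2 0 0 0; -4 0 0 0 0 0; 0 0 0 0 0 0"}}

```text
time: 40.2
tool_pos: [0.5467, 0.1351, 0.2086]
ee_rot: [3.137, 0.001, 1.447]
wrist_force: [-0.1, 0.7, 0.1]
width: 0.0944
```

Request:
{"name": "step_arm", "arguments": {"increments": "0 0 0 0 0 0; 0 0 0 0 0 0; 0 0 0 0 0 0; 0 0 0 0 0 0"}}

```text
time: 40.6
tool_pos: [0.5467, 0.1397, 0.2053]
ee_rot: [-3.14, 0.0, 1.453]
wrist_force: [-0.0, -0.2, 0.0]
width: 0.0938
```

```bash
python3 - <<'E'
from fit import *
o=get_obs();T=(o["tool_pos"],o["ee_rot"]);to([.5,.1,.2],None,o)
w=snapshot("wrist");sc=snapshot("scene");sd=snapshot("side")
for k in([.6245,.1405],[.638,.256]): jar("wrist",w,T,k,.084)
S0={n:cv2.imread(f"pics/{n}0.png")[:,:,::-1] for n in("scene","side")}
g=R.from_euler('z',3,degrees=True)
for n,im,ref in(("scene",sc,"sc4"),("side",sd,"sd4")):
    r=cv2.imread(f"pics/{ref}.png")[:,:,::-1]; d=np.abs(im.astype(int)-r).sum(2)
    for x in(.645,.652,.66):
        zz=.1825-(x-.602)*.176-.115
        pl=proj(n,np.array([x,-.158,0])+g.apply([[0,y,zz+z] for y,z in((.02,0),(-.02,0),(-.02,.13),(.02,.13))]))
        m=np.zeros(d.shape,np.uint8);cv2.fillPoly(m,[pl.round().astype(int)],1);ring=cv2.dilate(m,np.ones((9,9)))-cv2.dilate(m,np.ones((3,3)))
        print(n,"gauge",x,(d[m>0]>40).mean().round(2),(d[ring>0]>40).mean().round(2))
    # jars: lids in cells changed; tubes unchanged; upright silhouettes
    for nm,c,h,rr in(("cell1",(.6245,.1405),.084,.021),("cell3",(.638,.256),.084,.021),("tube0",(.616,.0875),.092,.0155),("tube2",(.630,.197),.092,.0155),("old jar1",(.4545,-.087),.08,.021),("old jar2",(.4552,.1074),.08,.021)):
        m=mask(hull(n,disc(c,rr*.8,h),None))>.5; print(n,nm,"now",im[m].mean(0).round(),"start",S0[n][m].mean(0).round())
E
```

```text
t 40.6 pos [0.5467 0.1397 0.2053] rot [-3.1404  0.0002  1.4532] F [-0.0102 -0.1852  0.0024] w 0.0938
shift cm [-4.49 -4.17  0.54]
jar wrist [0.6203 0.1442] err 442.0 mask 1691.0 rows 161 214 cols 331 383
jar wrist [0.634  0.2528] err 418.0 mask 1705.0 rows 51 104 cols 332 386
scene gauge 0.645 0.74 0.24
scene gauge 0.652 0.85 0.12
scene gauge 0.66 0.59 0.33
scene cell1 now [81. 83. 82.] start [92. 91. 86.]
scene cell3 now [128. 133. 132.] start [102. 101.  95.]
scene tube0 now [85. 89. 88.] start [90. 95. 93.]
scene tube2 now [62. 64. 63.] start [95. 99. 98.]
scene old jar1 now [182. 180. 168.] start [132. 137. 135.]
scene old jar2 now [184. 182. 170.] start [128. 133. 131.]
side gauge 0.645 0.95 0.66
side gauge 0.652 0.95 0.68
side gauge 0.66 0.79 0.63
side cell1 now [70. 73. 73.] start [51. 52. 50.]
side cell3 now [111. 115. 116.] start [38. 39. 38.]
side tube0 now [73. 76. 76.] start [76. 78. 78.]
side tube2 now [54. 56. 56.] start [78. 81. 81.]
side old jar1 now [159. 157. 150.] start [108. 112. 113.]
side old jar2 now [160. 158. 150.] start [108. 112. 113.]
```

```bash
python3 - <<'E'
from fit import *
o=get_obs();T=(o["tool_pos"],o["ee_rot"]);w=snapshot("wrist")
for nm,c,h,r in(("cell1",(.6245,.1405),.084,.021),("cell3",(.638,.256),.084,.021),("tube0",(.616,.0875),.092,.0155),("tube2",(.630,.197),.092,.0155)):
    p=proj("wrist",disc(c,r,h),T); print(nm,p.min(0).round(),p.max(0).round())
g=w.mean(2).astype(int);print("\n".join(f"{30+4*k} "+"".join("0123456789"[v//26] for v in r) for k,r in enumerate(g[30:290:4,300:400:1])))
E
```

```text
cell1 [338. 168.] [377. 207.]
cell3 [340.  58.] [379.  97.]
tube0 [340. 224.] [368. 251.]
tube2 [345. 119.] [375. 149.]
30 8899888888888999888888888899888888888888889998888889998888888888888888999988888888888988888888888888
34 8888899988888899999998888888888888888888888998888888998888888888888888889888888888888888888888888888
38 8888999888888999999888888889999999888888888888988999999989888888888888888888888888888888888889888888
42 8888888888998888889888889999988888888888888998888889998888888888888888999998888888888888888888888888
46 9998888998888888888888888888889988888888888888888888888888888889888889988888888988888888888888888888
50 8888888889888888888888888888899999888899999888888888888888888899998888888888888888888888998888888888
54 8889999988889999999999998887888888888888889999888888888888888888899988889888999988888888888888888888
58 8889999998888999988888873222222222222222222222222222222222222222222223333334478888888888889888888888
62 8999889998899999998985222222222222222222222222245666776666666666666654222222368888988888888888888888
66 99899999989898889888852222222222222222222
[... 5126 characters left out ...]
9999888889988888988999989999999862111111111111111111112333434444444444
266 8999999999999999888888888899999999999999998888999999998888999998731111111111111111111112333443444333
270 9988899989998988888899998888999999999999998999888888999999999899987411111111111111111111112333344444
274 5555666666666666665555666666666666665666666788999998888999988899888874111111111111111111111112333344
278 3333333333333333333333323323222222222222222347899999998888999999988899842111111111111111111111112333
282 3333333333333333333333333333333333333333333335899999998889988888999999998621111111111111111111111112
286 4444444444334444444444444343333333333333333335888999999999999998899999888987311111111111111111111111
```

All four lids are where they should be: jars in cells 1 and 3, tubes unmoved (tube2 only looked darker because the arm shades it). The gripper is clear, so I'm handing in.

```bash
python3 -c "
from bench import *
print(get_obs()['time']); print(close_job())"
```

```text
40.8
the job is handed in; nothing more can be done
None
```

The job is done and handed in at 40.8 s of the 72 s allowed. The gauge went up first, hung by its hole on the peg. The two jars then went upright into the empty cells (jar at y ≈ 0.11 in cell1, the other in cell3).

**Last checks**
- **Gauge:** The scene camera's change check still shows it hanging about 50 mm along the peg, where I released it. The side camera agreed right after release. Its last check was inconclusive, because the area around the gauge had changed too, probably the arm's shadow.
- **Jars:** Each met the cell floor at about 3 N, at the expected height, and the wrist view shows both lids where they should be. The final automatic lid fits were 4–6 mm off; the raw pixels matched the expected positions, so I relied on those. The scene and side fits on the first jar were unusable because the tubes confused them.
- **Tubes:** Both lids are at their places. Tube 2 looked darker in two views, which I put down to shadow, because the wrist view shows its lid in place.
- **Rest of the bench:** I felt no unexpected contact, but did not check the remaining items one by one.

**What went wrong**
- The fingers physically end about 35 mm short of the reported TCP, judging from the images.
- Because of that, my first jar grasp closed on air above the lid; nothing was moved. I found the offset and grasped again about 33 mm lower.
- The gauge was therefore held only by its top edge, but it did not slip.
- The 12-picture viewing limit was reached just after the gauge was released, so every later check was numeric.

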